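# Dress the leaning arbor of a sole-edge finishing head

## Task

Fit the three rings on the leaning steel arbor of the sole-finishing head, each pushed fully home before the next: first the dark steel backing flange against the shoulder, then the orange abrasive wheel, then the blue clamp collar on top. The wheel set chips easily, so carry every ring down in the gripper and never let one drop down the arbor, and leave the other things on the bench where they are.

Things in the scene. Friction and masses are not known exactly. Their poses are not given: they have to be found in the camera images.
- arbor: Fixed steel post, 20 mm diameter, 60 mm long, its last 10 mm tapering to 10 mm across, on a shoulder disc 38 mm across, 16 mm thick. Leans 30 degrees from vertical, to the robot's right. Origin: centre of the shoulder's face at the post's foot, 100 mm above the table; z runs along the post to its tip, y is level. Fully home, the rings' undersides lie 0, 14 and 34 mm up the post.
- finisher: Fixed blue and grey head carrying the arbor; base plate 160 x 130 x 14 mm, its middle 15 mm to +x of the origin. Origin: on the table straight below the arbor's origin; z up; the post leans to -x of this frame. A grey motor face 86 mm across lies 16 mm below the shoulder's face. A clear guard, 100 mm wide, 126 mm high, stands upright 85 mm to +x.
- backing_flange: First ring: dark steel, 56 mm outside diameter, 14 mm high, about 0.1 kg. Ring with a plain 23 mm through bore, lying flat at the start. Its two faces are alike. Origin: centre of its underside; z is its axis.
- abrasive_wheel: Second ring: orange, 62 mm outside diameter, 20 mm high, about 0.11 kg. Ring with a plain 23 mm through bore, lying flat at the start. Its two faces are alike. Origin: centre of its underside; z is its axis.
- clamp_collar: Third ring: blue, 46 mm outside diameter, 14 mm high, about 0.06 kg. Ring with a plain 23 mm through bore, lying flat at the start. Its two faces are alike. Origin: centre of its underside; z is its axis.
- backing_flange_mid (a point): centre of the backing flange, in its bore at half height; axes as its body
- abrasive_wheel_mid (a point): centre of the abrasive wheel, in its bore at half height; axes as its body
- clamp_collar_mid (a point): centre of the clamp collar, in its bore at half height; axes as its body
- sneaker: Bystander: white trainer with red heel and laces, 270 x 85 x 97 mm, standing; origin under its middle
- sole: Bystander: flat cork-coloured shoe sole, about 270 x 82 x 12 mm, lying; origin under its middle
- tape_roll: Bystander: black roll of tape lying flat, 96 mm across with a 76 mm hole, 24 mm high (not for the arbor); origin under its centre
- glue_jar: Bystander: jar with yellow cap, 64 mm across, 100 mm high; origin under its centre
- bowl: Bystander: terracotta-coloured bowl, 120 mm across, 55 mm high; origin under its centre
- hammer: Bystander: hammer lying on the table, along its own x, handle towards -x
Things that resemble listed ones, but are neither listed nor needed, are in the scene too. Of the things that look like the abrasive_wheel, take the one that is farthest from the robot's base at the start.

How it is judged:
By the outcome, as a careful person would: the job done as asked, in the order asked, and still so for the second after the job is handed in, with the robot touching nothing.
It also fails if it takes over 72 s, if anything falls off the work surface, if the arm or the gripper's body presses on something with over 40 N, if the wrist force passes 120 N, or if a joint passes its speed limit or range.

## Robot

A 6-joint arm with a two-finger parallel gripper is mounted at the origin on the work surface. World frame = base frame: x ahead of the robot, y to its left, z up, the work surface at z = 0. Lengths are in m, angles in rad, forces in N, time in s.
With the tool pointing down it reaches from about 0.35 to 0.85 m from the base axis. Payload 8.1 kg.
Tool frame: the origin (TCP) lies between the finger pads; the fingertips stand tips_ahead ahead of it and the grasp point (between the pads) lies 8 mm behind it (tips_ahead is the distance from the TCP to the fingertips, in m); z points along the fingers, x is the direction in which the jaws open and shut, and the axes are right-handed (so a half turn about z gives the same grasp; the last joint's range is limited). The gripper opens to 93 mm and grips with 3 to 60 N. Pads are 15 mm wide; open, the fingers measure 128 mm over their backs; the gripper's body (75 mm by 188 mm) begins 65 mm behind the grasp point.
Start: joints at [-1.315, 0.13, 1.488, -0, 1.523, -0.085], TCP at [0.201, -0.565, 0.23] pointing down, gripper open.
Joint ranges: [-2.96, 2.96], [-0.89, 2.26], [0.02, 2.5], [-1.34, 4.48], [0, 2.73], [-2.66, 2.66]. Speed limits (rad/s): [2.39, 2.39, 2.79, 3.14, 3.14, 3.14].

## Interface

Orientations are given as a rotation vector (axis times angle).
In Python, from plant import * gives the robot as it stands.
- The arm moves only by the tool play_rows, never from a script. Its argument "increments" is a list that holds one entry, the list of rows, each a list of 4 numbers: the shift along the tool's x, y, z in cm, then the turn about the tool's z in rad. A call has 1 to 5 rows; each row is the pose to reach, as a shift and turn from the pose measured when the call began, along the tool's axes at that moment; what a row does not reach only later rows make up. A row lasts 1/10 s, in which the tool goes at most 50 mm and 8.59 degrees, less where a joint would pass 70% of its speed; a pose out of reach is approached as far as the arm can. A call with a gripper value outside its range is refused whole. "jaw" is the finger opening in cm, from 0 to 9.3, set as the call begins (left out, the last holds). The fingers move at their own pace and stop on an object; "squeeze" is the grip in N (left out, the last holds). Time passes only in rows, so rows that repeat a pose let the fingers close. It gives the time, the measured TCP pose, the force and the opening at its end, in the units of the state.
- read_state(): the state, without advancing time (a new reading comes with each control period).
- read_camera(name): name is "scene" or "top"; returns (picture, depth): 480x640x3 uint8, blue, green, red; 480x640 float32, m along the optical axis (not along the pixel's ray), 0 where there is no reading.
- camera_params(name): a dict with "K" (3x3 intrinsics, pixels), "eye" and "orientation" of the camera in the world. Camera axes: x right, y up, looking along -z (the intrinsics and any distortion apply to the point x, -y, -z); pixel columns grow to the right and rows downward; lengths in m; the calibration is good to about 2 mm. A picture is of the moment at which its call begins. camera_params takes no time and is no camera call.
- close_job(): hands the job in, once; it reports no verdict.
The state is a dict: "t": time; "q": joint angles; "dq": joint speeds; "joint_torque": joint torques, N m; "tool_pos": TCP position; "orientation": TCP orientation; "force": force on the tool from outside, world axes, zero at the start; "wrist_torque": the same for the moment, N m; "opening": finger opening in m.
Only numpy, scipy, OpenCV 4.12 (cv2) and the standard library are available. Lean on these libraries where they do the work, as an engineer would, in place of code of your own. Each camera call takes 0.05 s, during which the arm holds its last target.

## Working session

There is one attempt and no reset: what is moved stays moved. The work goes in short steps, Python scripts to look and compute and a tool call to move; the robot and the scene stay as the last step left them, time stands still between calls to the robot, and variables do not carry over. Pictures are saved under pics/ and viewed, and the job is handed in when it is done.

Besides the shell and the picture viewer there is one more tool, called after "Call:" as a command line: name --argument value ..., lists and objects as JSON in quotes. play_rows: Moves the arm, as the interface text tells. Its arguments: {"type":"object","properties":{"increments":{"type":"array"},"jaw":{"type":"number"},"squeeze":{"type":"number"}},"required":["increments"]}

```bash
ls -la; mkdir -p pics
cat > h.py <<'E'
from plant import *
import numpy as np, cv2
from scipy.spatial.transform import Rotation as R
def campose(n):
    p=camera_params(n); o=np.array(p['orientation'],float)
    Rm=R.from_rotvec(o).as_matrix() if o.shape==(3,) else (o if o.shape==(3,3) else None)
    return p,np.array(p['K']),np.array(p['eye']),Rm
def ray(n,u,v):
    p,K,e,Rm=campose(n)
    d=np.array([(u-K[0,2])/K[0,0],-(v-K[1,2])/K[1,1],-1.0])
    return e,Rm@d
def onplane(n,u,v,z):
    e,d=ray(n,u,v); return e+d*(z-e[2])/d[2]
def atdepth(n,u,v,dep):
    e,d=ray(n,u,v); return e+d*dep
def proj(n,P):
    p,K,e,Rm=campose(n); c=Rm.T@(np.array(P)-e); 
    return K[0,0]*c[0]/-c[2]+K[0,2], K[1,2]-K[1,1]*c[1]/-c[2]
E
python3 - <<'E'
from h import *
s=read_state(); print(s)
for n in ('scene','top'):
    print(camera_params(n))
    im,d=read_camera(n); cv2.imwrite(f'pics/{n}0.png',im); np.save(f'pics/{n}0.npy',d)
import plant; print([x for x in dir(plant) if x[0]!='_'])
E
```

```text
total 12
drwxr-xr-x  3 agent agent 4096 Dec  6 12:00 .
drwxr-xr-x 23 root  root  4096 Dec  6 12:00 ..
drwxr-xr-x  2 agent agent 4096 Dec  6 12:00 pics
{'t': 0.0, 'q': array([-1.31539034e+00,  1.31129133e-01,  1.48929201e+00,  1.34237280e-05,
        1.52300325e+00, -8.54130036e-02]), 'dq': array([ 0.0005057 ,  0.00081599, -0.00037971,  0.00099729, -0.00023875,
        0.00148967]), 'joint_torque': array([ 9.54259922e-04, -5.59843647e+01, -4.91758597e+01,  7.69308046e-02,
        3.55792302e-02, -1.87491660e-04]), 'tool_pos': array([ 0.20043282, -0.5649423 ,  0.22859958]), 'orientation': array([-2.56501612e+00,  1.81185292e+00,  2.18551621e-03]), 'force': array([ 0.02752094, -0.4254029 ,  0.0367185 ]), 'wrist_torque': array([ 0.00075672, -0.003369  , -0.00199641]), 'opening': 0.09273221260533487}
{'K': array([[593.39690356,   0.        , 327.09921608],
       [  0.        , 593.39690356, 238.24940147],
       [  0.        ,   0.        ,   1.        ]]), 'eye': array([ 1.07071625, -0.64651144,  1.12669772]), 'orientation': array([0.65009979, 0.27088452, 0.70183569])}
{'K': array([[544.64980728,   0.        , 322.75722307],
       [  0.        , 544.64980728, 245.31461795],
       [  0.        ,   0.        ,   1.        ]]), 'eye': array([0.28982455, 0.00892311, 1.29223049]), 'orientation': array([ 0.092746  , -0.13028466, -1.57680935])}
['IKError', 'camera_params', 'close_job', 'read_camera', 'read_state', 'tips_ahead']
```

View pics/scene0.png

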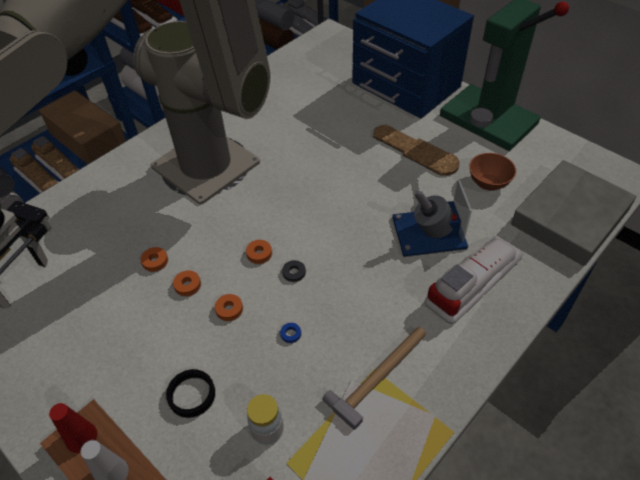

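View pics/top0.png

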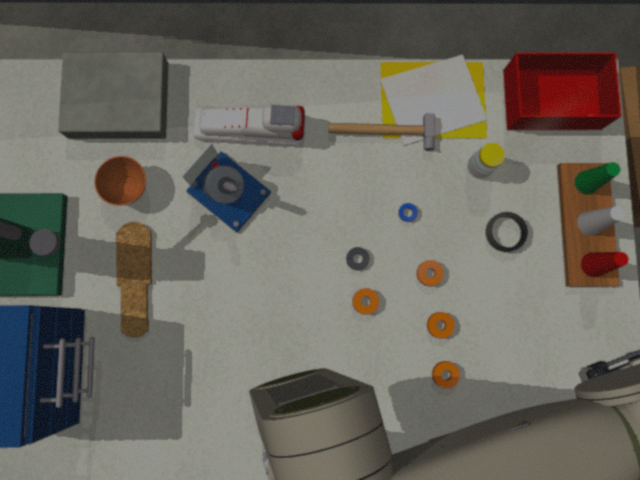

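```bash
python3 -c "
import plant;print(plant.tips_ahead)"
```

```text
0.011
```

```bash
cat > meas.py <<'E'
from h import *
def cents(mask,n,zt,amin=60,amax=3000):
    out=[]
    c,_=cv2.findContours(mask,cv2.RETR_EXTERNAL,cv2.CHAIN_APPROX_NONE)
    for k in c:
        a=cv2.contourArea(k)
        if amin<a<amax:
            (u,v),(w,h),ang=cv2.fitEllipse(k); out.append((u,v,w,h,onplane(n,u,v,zt).round(4)))
    return out
if __name__=='__main__':
  import sys
  for n in ('scene','top'):
    im=cv2.imread(f'pics/{n}0.png'); d=np.load(f'pics/{n}0.npy'); hsv=cv2.cvtColor(im,cv2.COLOR_BGR2HSV)
    m={'orange':(cv2.inRange(hsv,(3,170,90),(16,255,255)),.02),'blue':(cv2.inRange(hsv,(105,150,60),(125,255,255)),.014),
     'dark':(cv2.inRange(hsv,(0,0,0),(180,120,75)),.014)}
    for k,(mm,z) in m.items():
        for o in cents(mm,n,z): 
            print(n,k,[round(float(x),1) for x in o[:4]],o[4],'r',round(float(np.hypot(*o[4][:2])),3))
E
python3 meas.py
```

```text
scene orange [228.0, 305.6, 21.1, 26.2] [ 0.4076 -0.2746  0.02  ] r 0.491
scene orange [186.1, 281.3, 19.4, 25.5] [ 0.2857 -0.2945  0.02  ] r 0.41
scene orange [154.9, 258.9, 13.5, 24.7] [ 0.1793 -0.3022  0.02  ] r 0.351
scene orange [258.4, 249.8, 18.4, 23.7] [ 0.3432 -0.1207  0.02  ] r 0.364
scene blue [290.2, 331.8, 17.2, 19.1] [ 0.5547 -0.2279  0.014 ] r 0.6
scene blue [405.4, 221.0, 12.9, 21.2] [0.5471 0.1872 0.014 ] r 0.578
scene blue [418.3, 18.7, 40.4, 104.8] [0.0111 0.959  0.014 ] r 0.959
scene dark [240.5, 463.9, 4.9, 26.1] [ 0.6832 -0.4897  0.014 ] r 0.841
scene dark [102.8, 470.1, 19.2, 41.2] [ 0.5014 -0.6684  0.014 ] r 0.836
scene dark [7.5, 469.6, 17.7, 33.8] [ 0.3681 -0.7869  0.014 ] r 0.869
scene dark [262.8, 432.1, 22.4, 32.8] [ 0.6704 -0.4204  0.014 ] r 0.791
scene dark [342.7, 411.9, 13.7, 45.4] [ 0.7578 -0.2877  0.014 ] r 0.811
scene dark [189.7, 393.5, 46.4, 51.4] [ 0.5036 -0.4636  0.014 ] r 0.684
scene dark [438.2, 310.6, 8.2, 42.1] [0.7605 0.0269 0.014 ] r 0.761
scene dark [3.7, 302.1, 9.2, 17.1] [ 0.0165 -0.604   0.014 ] r 0.604
scene dark [452.9, 282.0, 23.0,
[... 1273 characters left out ...]
 0.014 ] r 0.642
top dark [622.2, 436.4, 21.4, 64.8] [ 0.0261 -0.7027  0.014 ] r 0.703
top dark [27.3, 376.5, 2.8, 125.5] [0.177  0.6498 0.014 ] r 0.673
top dark [66.3, 378.4, 46.9, 123.6] [0.1718 0.5622 0.014 ] r 0.588
top dark [357.6, 258.4, 21.3, 21.5] [ 0.4402 -0.1047  0.014 ] r 0.452
top dark [506.7, 231.8, 38.5, 41.0] [ 0.5017 -0.4642  0.014 ] r 0.684
top dark [35.2, 245.8, 62.8, 117.4] [0.4761 0.651  0.014 ] r 0.807
top dark [220.3, 181.8, 41.5, 47.4] [0.628  0.2219 0.014 ] r 0.666
top dark [634.2, 202.1, 6.8, 132.6] [ 0.573  -0.7812  0.014 ] r 0.969
top dark [528.3, 124.0, 11.5, 63.7] [ 0.7715 -0.534   0.014 ] r 0.938
top dark [182.8, 154.4, 74.3, 91.0] [0.6965 0.3129 0.014 ] r 0.764
```

Run:
```python
import cv2
a=cv2.imread('pics/top0.png')
cv2.imwrite('pics/c1.png',cv2.resize(a[230:400,330:480],None,fx=3.5,fy=3.5,interpolation=cv2.INTER_CUBIC))
cv2.imwrite('pics/c2.png',cv2.resize(a[130:260,160:320],None,fx=4.5,fy=4.5,interpolation=cv2.INTER_CUBIC))
a=cv2.imread('pics/scene0.png')
cv2.imwrite('pics/c3.png',cv2.resize(a[170:270,370:500],None,fx=6,fy=6,interpolation=cv2.INTER_CUBIC))
```

```text
(no output)
```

View pics/c1.png

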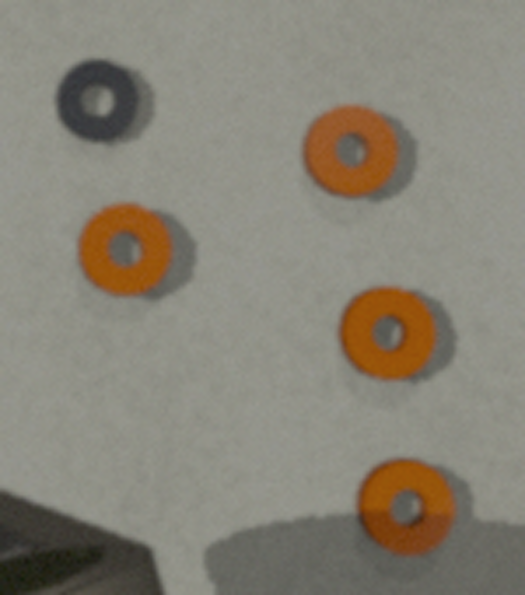

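View pics/c2.png

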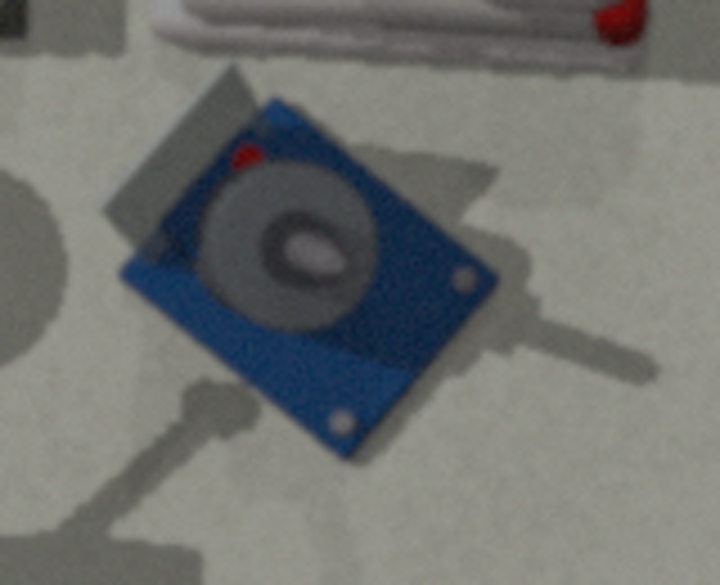

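View pics/c3.png

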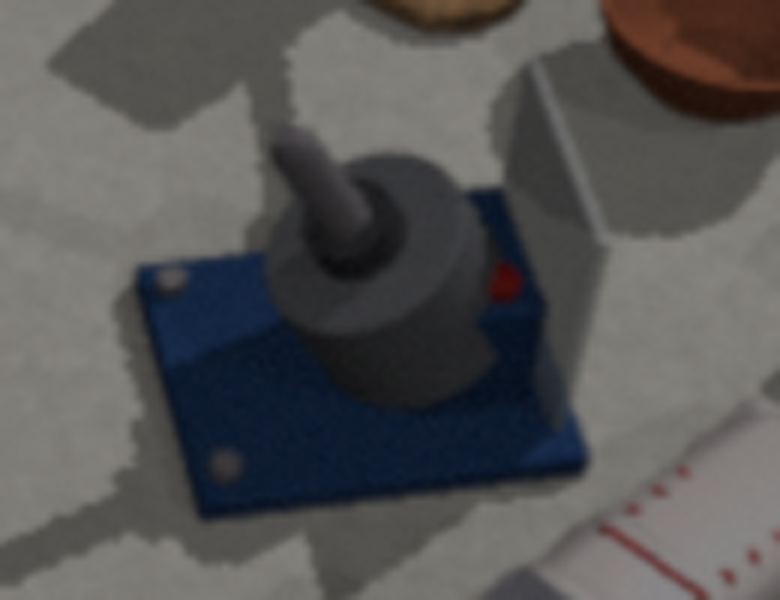

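Run:
```python
from h import *
for n,box in (('top',(170,130,290,240)),('scene',(380,185,480,262))):
    im=cv2.imread(f'pics/{n}0.png'); d=np.load(f'pics/{n}0.npy'); hsv=cv2.cvtColor(im,cv2.COLOR_BGR2HSV)
    m=cv2.inRange(hsv,(100,110,30),(128,255,255)); mm=np.zeros_like(m); x0,y0,x1,y1=box; mm[y0:y1,x0:x1]=m[y0:y1,x0:x1]
    vs,us=np.nonzero(mm); P=np.array([atdepth(n,u,v,d[v,u]) for u,v in zip(us,vs)])
    ok=(abs(P[:,2]-.014)<.008); print(n,ok.sum(),len(ok),'zmed',np.median(P[ok,2]))
    Q=np.array([onplane(n,u,v,.014)[:2] for u,v in zip(us[ok],vs[ok])])
    r=cv2.minAreaRect((Q*1000).astype(np.float32)); print(r); print(cv2.boxPoints(r).round(1))
    # full point cloud of finisher
    vv,uu=np.mgrid[y0:y1,x0:x1]; vv=vv.ravel();uu=uu.ravel(); dd=d[vv,uu]
    P=np.array([atdepth(n,u,v,z) for u,v,z in zip(uu,vv,dd)])
    np.save(f'pics/pc_{n}.npy',np.c_[P,uu,vv,dd])
    Z=P[:,2]; print('max z',Z.max(), [int(((Z>a)&(Z<a+.01)).sum()) for a in np.arange(0,.2,.01)])
    h=P[(Z>.125)&(Z<.2)]; 
    for a in np.arange(.11,.16,.005):
        s=(Z>a)&(Z<a+.005)
        if s.sum(): print(round(a,3),s.sum(),P[s].mean(0).round(4),uu[s].mean().round(1),vv[s].mean().round(1))
```

```text
top 1802 1969 zmed 0.01410014418495964Traceback (most recent call last):
  File "<stdin>", line 7, in <module>
  File "h.py", line 13, in onplane
    e,d=ray(n,u,v); return e+d*(z-e[2])/d[2]
        ~~~^^^^^^^
  File "h.py", line 9, in ray
    p,K,e,Rm=campose(n)
             ~~~~~~~^^^
  File "h.py", line 5, in campose
    p=camera_params(n); o=np.array(p['orientation'],float)
ValueError: time passes only in moves, steps and waits
```

```bash
python3 - <<'E'
import pickle
from plant import *
pickle.dump({n:camera_params(n) for n in('scene','top')},open('cam.pkl','wb'))
E
cat > h.py <<'E'
import numpy as np, cv2, pickle
from plant import read_state, read_camera, close_job
from scipy.spatial.transform import Rotation as R
CAM=pickle.load(open('cam.pkl','rb'))
def campose(n):
    p=CAM[n]; return np.array(p['K']),np.array(p['eye']),R.from_rotvec(p['orientation']).as_matrix()
def ray(n,u,v):
    K,e,Rm=campose(n); u=np.asarray(u,float);v=np.asarray(v,float)
    d=np.stack([(u-K[0,2])/K[0,0],-(v-K[1,2])/K[1,1],-np.ones_like(u)],-1)
    return e,d@Rm.T
def onplane(n,u,v,z):
    e,d=ray(n,u,v); return e+d*((z-e[2])/d[...,2])[...,None]
def atdepth(n,u,v,dep):
    e,d=ray(n,u,v); return e+d*np.asarray(dep)[...,None]
def proj(n,P):
    K,e,Rm=campose(n); c=(np.array(P)-e)@Rm
    return np.stack([K[0,0]*c[...,0]/-c[...,2]+K[0,2], K[1,2]-K[1,1]*c[...,1]/-c[...,2]],-1)
def shot(tag):
    for n in('scene','top'):
        im,d=read_camera(n); cv2.imwrite(f'pics/{n}{tag}.png',im); np.save(f'pics/{n}{tag}.npy',d)
E
python3 - <<'E'
from h import *
for n,box in (('top',(170,130,290,240)),('scene',(380,185,480,262))):
    im=cv2.imread(f'pics/{n}0.png'); d=np.load(f'pics/{n}0.npy'); hsv=cv2.cvtColor(im,cv2.COLOR_BGR2HSV)
    m=cv2.inRange(hsv,(100,110,30),(128,255,255)); mm=np.zeros_like(m); x0,y0,x1,y1=box; mm[y0:y1,x0:x1]=m[y0:y1,x0:x1]
    vs,us=np.nonzero(mm); P=atdepth(n,us,vs,d[vs,us])
    ok=(abs(P[:,2]-.014)<.008); print(n,ok.sum(),len(ok),'zmed',np.median(P[ok,2]))
    Q=onplane(n,us[ok],vs[ok],.014)[:,:2]
    r=cv2.minAreaRect((Q*1000).astype(np.float32)); print(r); print(cv2.boxPoints(r).round(1))
    vv,uu=np.mgrid[y0:y1,x0:x1]; vv=vv.ravel();uu=uu.ravel(); dd=d[vv,uu]
    P=atdepth(n,uu,vv,dd)
    Z=P[:,2]; print('max z',Z.max(), [int(((Z>a)&(Z<a+.01)).sum()) for a in np.arange(0,.2,.01)])
    for a in np.arange(.11,.16,.005):
        s=(Z>a)&(Z<a+.005)
        if s.sum(): print(round(a,3),s.sum(),P[s].mean(0).round(4),uu[s].mean().round(1),vv[s].mean().round(1))
E
```

```text
top 1802 1969 zmed 0.01410014418495964
((604.98583984375, 201.76315307617188), (155.58694458007812, 126.50472259521484), 50.02861404418945)
[[506.5 182.8]
 [603.5 101.5]
 [703.4 220.7]
 [606.5 302. ]]
max z 1.2922304904055217 [4256, 2099, 456, 87, 169, 250, 301, 499, 289, 400, 314, 105, 154, 13, 43, 32, 0, 0, 0, 0]
0.11 58 [0.6334 0.2425 0.1119] 203.8 168.2
0.115 47 [0.6411 0.248  0.1175] 200.9 164.2
0.12 80 [0.6441 0.2504 0.123 ] 199.3 162.1
0.125 74 [0.6472 0.2513 0.1271] 198.6 160.2
0.13 9 [0.5917 0.1973 0.1327] 222.4 184.0
0.135 4 [0.5841 0.1803 0.1362] 230.0 187.0
0.14 19 [0.5813 0.1742 0.1427] 232.4 187.5
0.145 24 [0.5814 0.1754 0.1476] 231.5 186.9
0.15 28 [0.5785 0.172  0.1517] 232.8 187.7
0.155 4 [0.5783 0.1719 0.1567] 232.5 187.2
scene 1477 1704 zmed 0.013024843952786691
((609.069580078125, 200.23904418945312), (156.70989990234375, 132.4071807861328), 50.4509162902832)
[[508.1 182. ]
 [610.2  97.7]
 [710.  218.5]
 [607.9 302.8]]
max z 1.1266977187983287 [1745, 1380, 86, 94, 106, 155, 354, 388, 235, 333, 236, 92, 112, 28, 47, 14, 0, 0, 0, 0]
0.11 46 [0.6372 0.2303 0.112 ] 451.2 202.1
0.115 46 [0.6381 0.2265 0.1174] 450.9 201.6
0.12 62 [0.6435 0.2347 0.1225] 455.3 199.3
0.125 50 [0.643  0.2324 0.1268] 454.8 198.5
0.13 16 [0.5932 0.1773 0.1323] 423.1 199.4
0.135 12 [0.588  0.1731 0.1373] 420.4 197.8
0.14 20 [0.5885 0.1697 0.1421] 419.9 197.3
0.145 27 [0.5852 0.1723 0.1474] 419.6 194.4
0.15 14 [0.5824 0.1723 0.1519] 418.9 192.4
```

```bash
cat >> h.py <<'E'
XF=np.array([np.cos(np.radians(50.2)),np.sin(np.radians(50.2)),0]); YF=np.array([-XF[1],XF[0],0]); ZP=-.5*XF+np.array([0,0,np.sqrt(.75)])
def need(P,yaw=-39.8):
    s=read_state(); M=R.from_rotvec(s['orientation']).as_matrix(); d=np.array(P)-s['tool_pos']
    x=np.array([np.cos(np.radians(yaw)),np.sin(np.radians(yaw)),0]); c=M.T@x
    print('t',round(s['t'],2),'pos',s['tool_pos'].round(4),'shift cm',(M.T@d*100).round(2),'turn',round(float(np.arctan2(c[1],c[0])),3),'F',s['force'].round(1),'open',round(s['opening']*1000,1), 'tilt',(M[:,2]).round(4))
E
python3 - <<'E'
from h import *
for n in('scene','top'):
    im=cv2.imread(f'pics/{n}0.png'); d=np.load(f'pics/{n}0.npy'); hsv=cv2.cvtColor(im,cv2.COLOR_BGR2HSV)
    u,v=(293,271) if n=='scene' else (358,258)
    sub=im[v-14:v+15,u-14:u+15].max(2); 
    for th in(70,80,90):
        m=(sub<th).astype(np.uint8); k=max(cv2.findContours(m,cv2.RETR_EXTERNAL,cv2.CHAIN_APPROX_NONE)[0],key=cv2.contourArea)
        e=cv2.fitEllipse(k); print(n,th,e,onplane(n,e[0][0]+u-14,e[0][1]+v-14,.012).round(4))
need([.443,-.106,.15])
tip=np.array([.5974,.1895,.1])+.06*ZP; print(tip,proj('top',tip),proj('scene',tip))
E
```

```text
scene 70 ((14.134603500366211, 14.127312660217285), (20.723955154418945, 23.504579544067383), 72.76128387451172) [ 0.445 -0.107  0.012]
scene 80 ((13.954630851745605, 14.179255485534668), (21.30870819091797, 24.42976188659668), 77.05201721191406) [ 0.4448 -0.1073  0.012 ]
scene 90 ((13.177539825439453, 14.907957077026367), (21.597034454345703, 27.60226058959961), 58.435054779052734) [ 0.4449 -0.1101  0.012 ]
top 70 ((13.537835121154785, 14.381841659545898), (20.56688117980957, 21.04296875), 170.39183044433594) [ 0.4406 -0.1048  0.012 ]
top 80 ((13.714516639709473, 14.453591346740723), (21.491451263427734, 21.94239044189453), 105.40744018554688) [ 0.4405 -0.1052  0.012 ]
top 90 ((13.762323379516602, 14.359624862670898), (22.054460525512695, 22.763011932373047), 125.30990600585938) [ 0.4407 -0.1053  0.012 ]
t 0.1 pos [ 0.2004 -0.565   0.2287] shift cm [-35.14 -38.2    7.93] turn -0.535 F [-0.1 -0.1  0. ] open 93.2 tilt [-4.0e-04  1.6e-03 -1.0e+00]
[0.57819671 0.16645149 0.15196152] [235.38668285 187.81455121] [415.80266452 192.91493011]
```

Run:
```python
from h import *
O=np.array([.5974,.1895,.1])
out=[]
for n,(x0,y0,w,h) in (('top',(195,150,70,70)),('scene',(395,175,70,70))):
    im=cv2.imread(f'pics/{n}0.png')[y0:y0+h,x0:x0+w]
    im=cv2.convertScaleAbs(im,alpha=2.2); f=5.5
    im=cv2.resize(im,None,fx=f,fy=f,interpolation=cv2.INTER_CUBIC)
    for s in np.linspace(0,.06,7):
        p=(proj(n,O+s*ZP)-[x0,y0]+.5)*f; cv2.circle(im,tuple(int(t) for t in p),2,(0,255,0),-1)
    t=np.linspace(0,2*np.pi,60)
    for s,r in((0,.019),(-.016,.043),(.05,.01),(.06,.005)):
        C=O+s*ZP+r*(np.cos(t)[:,None]*YF+np.sin(t)[:,None]*np.cross(YF,ZP))
        cv2.polylines(im,[((proj(n,C)-[x0,y0]+.5)*f).astype(int)],True,(0,255,255),1)
    out.append(im)
cv2.imwrite('pics/ov.png',np.hstack(out))
```

```text
(no output)
```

View pics/ov.png

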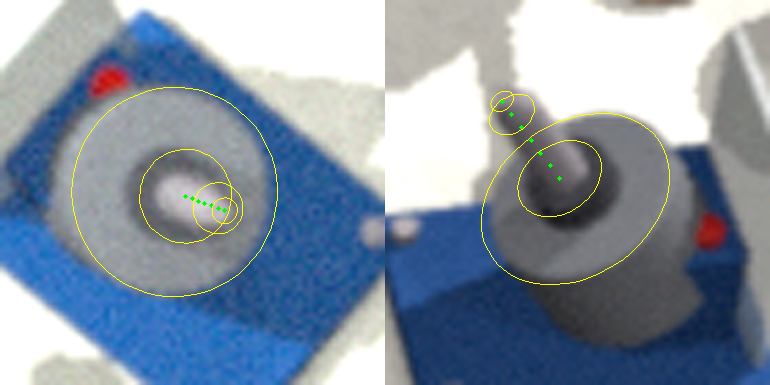

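Call:
play_rows --increments '[[[-35.1, -38.2, 3, -0.535], [-35.1, -38.2, 3, -0.535], [-35.1, -38.2, 3, -0.535], [-35.1, -38.2, 3, -0.535], [-35.1, -38.2, 3, -0.535]]]' --jaw 8.5 --squeeze 10

```text
t: 0.6
tool_pos: [0.3175, -0.3429, 0.2145]
orientation: [-2.954, 1.065, 0.002]
force: [1.2, -0.1, -0.4]
opening: 0.0849
```

Run:
```python
from h import *
out=[]
for n,(x0,y0,w,h) in (('top',(200,160,50,50)),('scene',(400,180,50,50))):
    im=cv2.imread(f'pics/{n}0.png')[y0:y0+h,x0:x0+w]
    im=cv2.convertScaleAbs(im,alpha=1.9); f=8
    im=cv2.resize(im,None,fx=f,fy=f,interpolation=cv2.INTER_CUBIC)
    for k in range(0,50,10):
        cv2.putText(im,str(x0+k),(k*f,10),0,.35,(0,255,0),1); cv2.putText(im,str(y0+k),(0,k*f+4),0,.35,(0,255,0),1)
        cv2.line(im,(k*f+4,12),(k*f+4,18),(0,255,0),1)
    out.append(im)
cv2.imwrite('pics/ov2.png',np.hstack(out))
need([.443,-.106,.15])
```

```text
t 0.6 pos [ 0.3175 -0.3429  0.2145] shift cm [ -5.44 -26.24   6.49] turn 0.002 F [ 1.2 -0.1 -0.4] open 84.9 tilt [-7.0e-04  2.1e-03 -1.0e+00]
```

View pics/ov2.png

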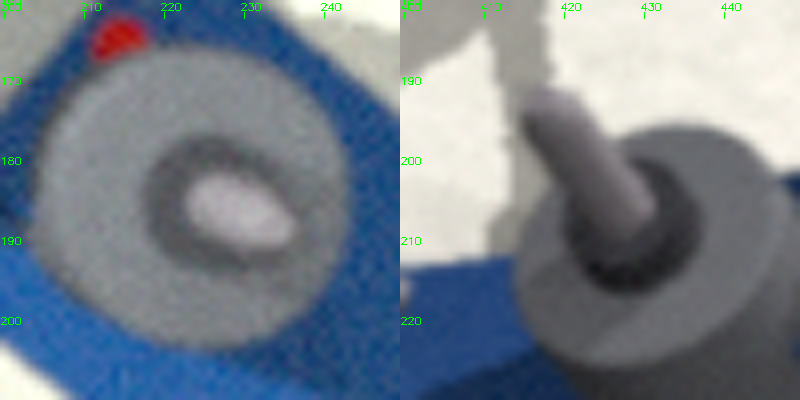

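Run:
```python
from h import *
for n,pts in (('top',((228.3,185.3,0),(224,184.5,-.016),(234,189,.058))),('scene',((429,208,0),(431.2,210.8,-.016),(419,192.8,.058)))):
    for u,v,s in pts:
        P=onplane(n,u,v,.1+s*np.sqrt(.75)); print(n,s,P.round(4),'O:',(P-s*ZP).round(4))
# face plane from depth
for n in('top','scene'):
    d=np.load(f'pics/{n}0.npy'); c=(224,184.5) if n=='top' else (431,211); 
    vv,uu=np.mgrid[160:230,195:460]; vv=vv.ravel();uu=uu.ravel(); P=atdepth(n,uu,vv,d[vv,uu])
    O=np.array([.6,.195,.1]); q=P-O; s=q@ZP; rad=np.linalg.norm(q-s[:,None]*ZP,axis=1)
    m=(abs(s+.016)<.008)&(rad>.023)&(rad<.036)
    F=P[m]; mu=F.mean(0); nn=np.linalg.svd(F-mu)[2][2]; nn*=np.sign(nn[2]); print(n,m.sum(),'normal',nn.round(3),'expect',ZP.round(3),'resid',((F-mu)@nn).std().round(4),'off',np.median(s[m]).round(4), 'yaw lean',np.degrees(np.arctan2(-nn[1],-nn[0])).round(1),np.degrees(np.arccos(nn[2])).round(1))
```

```text
top 0 [0.5972 0.1895 0.1   ] O: [0.5972 0.1895 0.1   ]
top -0.016 [0.6027 0.2013 0.0861] O: [0.5975 0.1952 0.1   ]
top 0.058 [0.576  0.1696 0.1502] O: [0.5946 0.1919 0.1   ]
scene 0 [0.6042 0.191  0.1   ] O: [0.6042 0.191  0.1   ]
scene -0.016 [0.6071 0.1985 0.0861] O: [0.6019 0.1924 0.1   ]
scene 0.058 [0.5825 0.1729 0.1502] O: [0.6011 0.1952 0.1   ]
top 425 normal [-0.321 -0.384  0.866] expect [-0.32  -0.384  0.866] resid 0.0024 off -0.0138 yaw lean 50.0 30.0
scene 279 normal [-0.308 -0.392  0.867] expect [-0.32  -0.384  0.866] resid 0.0023 off -0.0155 yaw lean 51.8 29.9
```

Call:
play_rows --increments '[[[-5.4, -26.2, 6, 0], [-5.4, -26.2, 6, 0], [-5.4, -26.2, 6, 0], [-5.4, -26.2, 6, 0], [-5.4, -26.2, 6, 0]]]'

```text
t: 1.1
tool_pos: [0.4315, -0.1271, 0.1601]
orientation: [-2.954, 1.066, 0.002]
force: [1.4, -0.3, -0.1]
opening: 0.0848
```

Run:
```python
from h import *
need([.4427,-.106,.05]); shot('1')
```

```text
t 1.1 pos [ 0.4315 -0.1271  0.1601] shift cm [-0.47 -2.33 11.01] turn 0.002 F [ 1.4 -0.3 -0.1] open 84.8 tilt [-5.e-04  2.e-03 -1.e+00]
```

Call:
play_rows --increments '[[[-0.5, -2.4, 6, 0], [-0.5, -2.4, 11, 0], [-0.5, -2.4, 11, 0], [-0.5, -2.4, 11, 0], [-0.5, -2.4, 11, 0]]]'

```text
t: 1.7
tool_pos: [0.4428, -0.1017, 0.0492]
orientation: [-2.955, 1.056, 0.007]
force: [0.3, 0.5, 0.2]
opening: 0.0851
```

Run:
```python
from h import *
need([.4427,-.106,.013]); shot('2')
for n,(x0,y0) in (('top',(300,200)),('scene',(240,210))):
    cv2.imwrite(f'pics/z{n}2.png',cv2.resize(cv2.imread(f'pics/{n}2.png')[y0:y0+120,x0:x0+120],None,fx=4,fy=4))
cv2.imwrite('pics/z2.png',np.hstack([cv2.imread('pics/ztop2.png')[:,:400],cv2.imread('pics/zscene2.png')[:,:400]]))
```

```text
t 1.7 pos [ 0.4428 -0.1017  0.0492] shift cm [0.28 0.35 3.62] turn 0.008 F [0.3 0.5 0.2] open 85.1 tilt [-0.0031  0.0051 -1.    ]
```

View pics/z2.png

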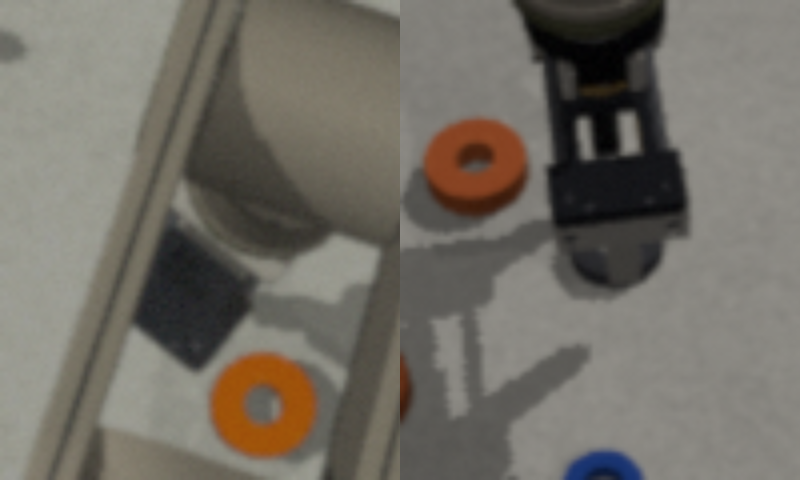

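Call:
play_rows --increments '[[[0.3, 0.35, 2, 0.008], [0.3, 0.35, 3.6, 0.008], [0.3, 0.35, 3.6, 0.008], [0.3, 0.35, 3.6, 0.008]]]'

```text
t: 2.2
tool_pos: [0.4451, -0.1072, 0.016]
orientation: [-2.95, 1.068, -0.001]
force: [-0.3, -0.4, 0.7]
opening: 0.0852
```

Call:
play_rows --increments '[[[0, 0, 0, 0], [0, 0, 0, 0], [0, 0, 0, 0], [0, 0, 0, 0]]]' --jaw 5 --squeeze 10

```text
t: 2.6
tool_pos: [0.4452, -0.1072, 0.0164]
orientation: [-2.95, 1.068, -0.001]
force: [-1.4, 1.0, 1.0]
opening: 0.0576
```

Call:
play_rows --increments '[[[0, 0.1, 0.35, 0], [0, 0.1, 0.35, 0], [0, 0.1, 0.35, 0], [0, 0.1, 0.35, 0]]]' --jaw 6.2

```text
t: 3.0
tool_pos: [0.4446, -0.1079, 0.0128]
orientation: [-2.95, 1.068, -0.001]
force: [0.1, 0.0, -0.6]
opening: 0.0619
```

Call:
play_rows --increments '[[[0, 0, 0, 0], [0, 0, 0, 0], [0, 0, 0, 0], [0, 0, 0, 0], [0, 0, 0, 0]]]' --jaw 5 --squeeze 12

```text
t: 3.5
tool_pos: [0.4446, -0.1079, 0.0128]
orientation: [-2.95, 1.068, -0.001]
force: [-0.5, -0.2, 0.7]
opening: 0.0559
```

Call:
play_rows --increments '[[[0, 0, -5, 0], [0, 0, -10, 0], [0, 0, -15, 0], [0, 0, -19, 0], [0, 0, -19, 0]]]'

```text
t: 4.0
tool_pos: [0.4477, -0.1098, 0.2099]
orientation: [-2.95, 1.068, -0.019]
force: [1.0, -0.8, -0.6]
opening: 0.0556
```

Run:
```python
from h import *
need([.560,.145,.20])
```

```text
t 4.0 pos [ 0.4477 -0.1098  0.2099] shift cm [ -7.7  -26.76   1.12] turn -0.0 F [ 1.  -0.8 -0.6] open 55.6 tilt [ 1.250e-02 -4.000e-04 -9.999e-01]
```

Call:
play_rows --increments '[[[-1.3, -4.5, 0.3, 0], [-2.6, -9, 0.3, 0], [-3.9, -13.5, 0.5, 0], [-5.2, -18, 0.5, 0], [-6.5, -22.5, 0.7, 0]]]'

```text
t: 4.5
tool_pos: [0.542, 0.1065, 0.2029]
orientation: [-2.951, 1.068, -0.017]
force: [0.4, 0.2, -0.5]
opening: 0.0561
```

Run:
```python
from h import *
need([.560,.145,.195])
```

```text
t 4.5 pos [0.542  0.1065 0.2029] shift cm [-1.09 -4.11  0.81] turn -0.0 F [ 0.4  0.2 -0.5] open 56.1 tilt [ 1.150e-02 -7.000e-04 -9.999e-01]
```

Call:
play_rows --increments '[[[-1.1, -4.1, 0.8, 0], [-1.1, -4.1, 0.8, 0], [-1.1, -4.1, 0.8, 0], [-1.1, -4.1, 0.8, 0]]]'

```text
t: 4.9
tool_pos: [0.5594, 0.1442, 0.1944]
orientation: [-2.951, 1.069, -0.016]
force: [0.1, -0.4, -0.6]
opening: 0.0557
```

Run:
```python
from h import *
need([.567,.1536,.19]); shot('3')
for n,(x0,y0) in (('top',(190,150)),('scene',(370,150))):
    cv2.imwrite(f'pics/z{n}.png',cv2.convertScaleAbs(cv2.resize(cv2.imread(f'pics/{n}3.png')[y0:y0+90,x0:x0+80],None,fx=5,fy=5,interpolation=cv2.INTER_CUBIC),alpha=1.8))
cv2.imwrite('pics/z3.png',np.hstack([cv2.imread('pics/ztop.png'),cv2.imread('pics/zscene.png')]))
```

```text
t 4.9 pos [0.5594 0.1442 0.1944] shift cm [-0.02 -1.21  0.45] turn -0.0 F [ 0.1 -0.4 -0.6] open 55.7 tilt [ 0.0104 -0.0013 -0.9999]
```

View pics/z3.png

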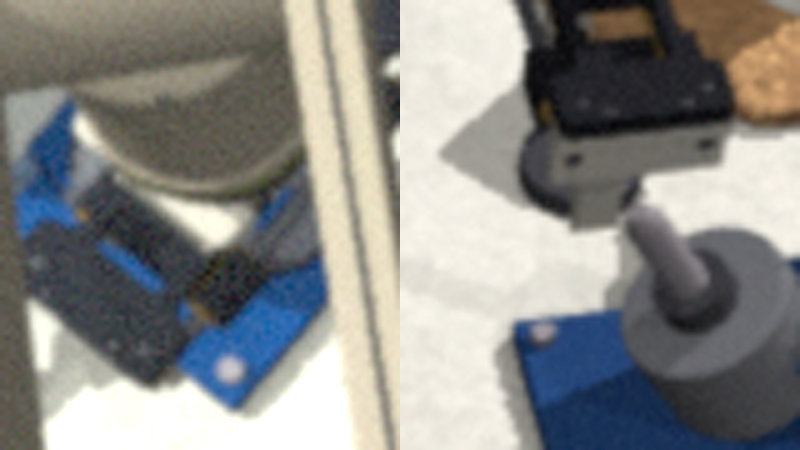

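```bash
python3 - <<'E'
from h import *
t=np.array([.5594,.1442,.1834])
for o in(.028,.036,.0455):
    for w in (-.0075,0,.0075): print(o,w,proj('scene',t-YF*o+w*XF).round(1))
print(R.from_rotvec(read_state()['orientation']).as_matrix().round(4))
K,e,Rm=campose('scene'); P=np.array([.58,.17,.15]); print('per px',np.linalg.norm(P-e)/K[0,0]); print(Rm.round(2))
E
python3 - <<'E'
import cv2
a=cv2.imread('pics/scene3.png')
im=cv2.convertScaleAbs(cv2.resize(a[168:218,385:445],None,fx=12,fy=12,interpolation=cv2.INTER_CUBIC),alpha=1.8)
for k in range(0,60,5):
    cv2.putText(im,str(385+k),(k*12,10),0,.35,(0,0,255),1); cv2.putText(im,str(168+k),(0,k*12+4),0,.35,(0,0,255),1)
cv2.imwrite('pics/z4.png',im)
E
```

```text
0.028 -0.0075 [403.7 193.9]
0.028 0 [407.1 193.5]
0.028 0.0075 [410.5 193.1]
0.036 -0.0075 [404.6 196.5]
0.036 0 [407.9 196.1]
0.036 0.0075 [411.3 195.7]
0.0455 -0.0075 [405.5 199.7]
0.0455 0 [408.9 199.3]
0.0455 0.0075 [412.3 198.9]
[[ 7.672e-01 -6.413e-01  1.190e-02]
 [-6.414e-01 -7.672e-01 -9.000e-04]
 [ 9.700e-03 -6.900e-03 -9.999e-01]]
per px 0.0022992081465071372
[[ 0.74 -0.51  0.44]
 [ 0.67  0.58 -0.46]
 [-0.02  0.64  0.77]]
```

View pics/z4.png

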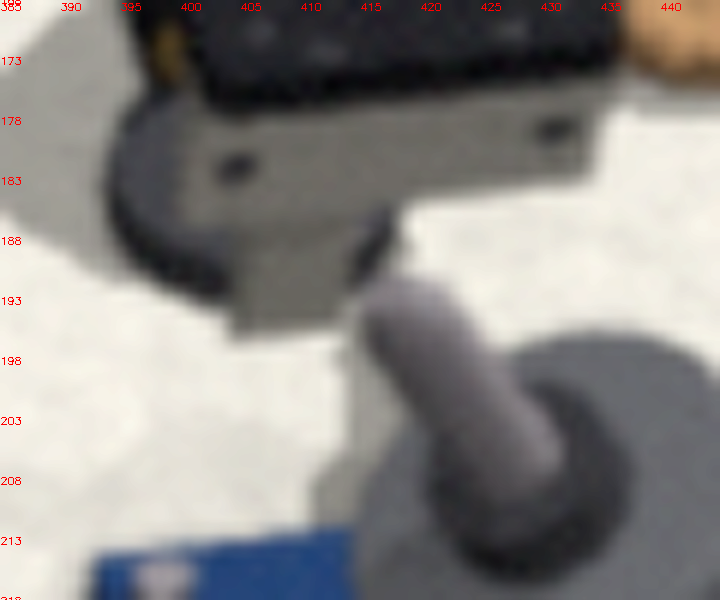

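Run:
```python
from h import *
im=cv2.imread('pics/scene3.png')
im=cv2.convertScaleAbs(cv2.resize(im[168:218,385:445],None,fx=12,fy=12,interpolation=cv2.INTER_CUBIC),alpha=1.8)
M=R.from_rotvec([-2.951,1.069,-.016]).as_matrix(); T=np.array([.5594,.1442,.1944])
t=np.linspace(0,2*np.pi,80)
for du,col in((np.zeros(2),(0,255,0)),(np.array([1.3,0]),(0,0,255))):
  for o in(-.0012,.0128):
    C=T+M[:,2]*o+.028*(np.cos(t)[:,None]*M[:,0]+np.sin(t)[:,None]*M[:,1])
    cv2.polylines(im,[((proj('scene',C)+du-[385,168]+.5)*12).astype(int)],True,col,1)
  O=np.array([.599,.192,.1])
  for s,r in((0,.019),(-.016,.043),(.05,.01),(.06,.005)):
        C=O+s*ZP+r*(np.cos(t)[:,None]*YF+np.sin(t)[:,None]*np.cross(YF,ZP))
        cv2.polylines(im,[((proj('scene',C)+du-[385,168]+.5)*12).astype(int)],True,col,1)
cv2.imwrite('pics/z5.png',im)
```

```text
(no output)
```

View pics/z5.png

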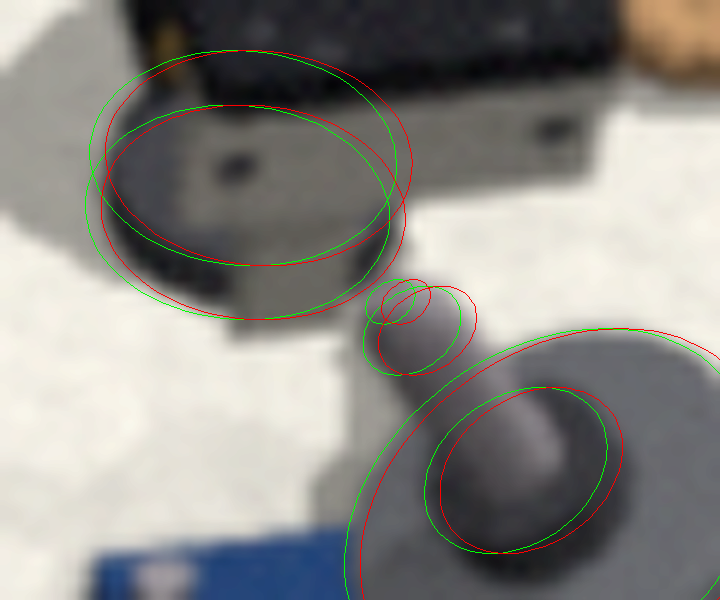

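Run:
```python
from h import *
need([.5667,.1533,.175])
```

```text
t 5.0 pos [0.5598 0.1438 0.1953] shift cm [-0.1  -1.16  2.03] turn -0.002 F [ 0.2 -0.2 -1. ] open 55.8 tilt [ 1.190e-02 -9.000e-04 -9.999e-01]
```

Call:
play_rows --increments '[[[-0.1, -1.15, 1, 0], [-0.1, -1.15, 2, 0], [-0.1, -1.15, 2.5, 0], [-0.1, -1.15, 2.5, 0]]]' --squeeze 10

```text
t: 5.4
tool_pos: [0.5656, 0.1528, 0.1684]
orientation: [-2.951, 1.071, -0.014]
force: [0.4, -0.8, -1.0]
opening: 0.0559
```

Call:
play_rows --increments '[[[0, 0, 0.2, 0], [0, 0, 0.4, 0], [0, 0, 0.5, 0], [0, 0, 0.5, 0]]]'

```text
t: 5.8
tool_pos: [0.5659, 0.1526, 0.1638]
orientation: [-2.951, 1.072, -0.015]
force: [-0.5, -1.7, 1.3]
opening: 0.056
```

Call:
play_rows --increments '[[[0, 0, 0.2, 0], [0, 0, 0.4, 0], [0, 0, 0.6, 0], [0, 0, 0.6, 0]]]'

```text
t: 6.2
tool_pos: [0.5658, 0.1527, 0.1573]
orientation: [-2.951, 1.072, -0.014]
force: [0.4, -1.4, 1.1]
opening: 0.0553
```

Call:
play_rows --increments '[[[0, 0, 0.2, 0], [0, 0, 0.4, 0], [0, 0, 0.5, 0], [0, 0, 0.5, 0]]]'

```text
t: 6.6
tool_pos: [0.5658, 0.1528, 0.1521]
orientation: [-2.951, 1.072, -0.014]
force: [-0.3, -0.4, 1.6]
opening: 0.0551
```

```bash
cat > zoom.py <<'E'
from h import *
import sys
def zoom(tag,x0=385,y0=160,w=62,h=50,f=12):
    im,d=read_camera('scene'); cv2.imwrite(f'pics/scene{tag}.png',im)
    im=cv2.convertScaleAbs(cv2.resize(im[y0:y0+h,x0:x0+w],None,fx=f,fy=f,interpolation=cv2.INTER_CUBIC),alpha=1.8)
    cv2.imwrite(f'pics/z{tag}.png',im)
zoom(*sys.argv[1:2],*[int(a) for a in sys.argv[2:]])
need([.5667,.1533,.154])
E
python3 zoom.py 6
```

```text
t 6.65 pos [0.5657 0.1528 0.1522] shift cm [ 0.04 -0.1  -0.18] turn -0.002 F [ 0.7 -0.8  0.1] open 55.4 tilt [ 0.0089 -0.0015 -1.    ]
```

View pics/z6.png

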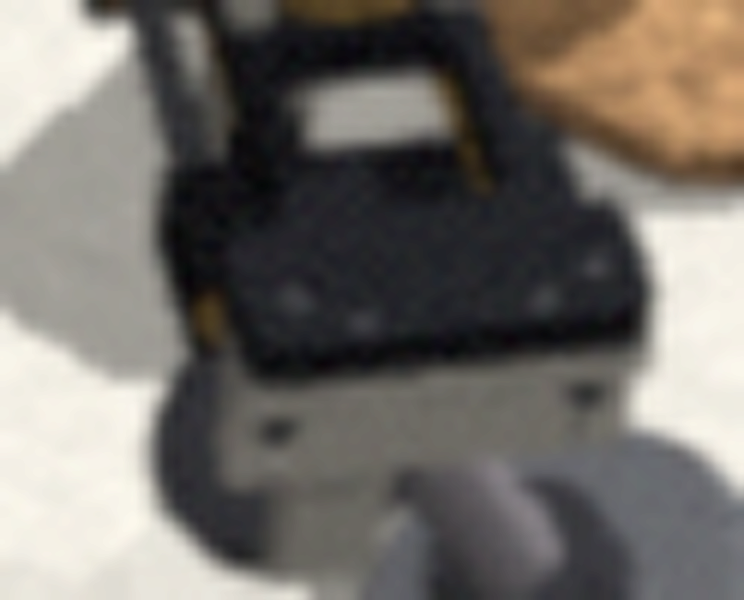

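Call:
play_rows --increments '[[[0, 0, -1.5, 0], [0, 0, -3, 0], [0, 0, -3.5, 0], [0, 0, -3.5, 0]]]'

```text
t: 7.05
tool_pos: [0.5666, 0.1531, 0.1895]
orientation: [-2.95, 1.071, -0.019]
force: [0.7, 0.4, -0.5]
opening: 0.055
```

```bash
python3 zoom.py 7
```

```text
t 7.1 pos [0.566  0.153  0.1883] shift cm [ 0.   -0.05  3.43] turn -0.002 F [ 0.3  0.4 -1.1] open 55.2 tilt [ 0.0108 -0.0011 -0.9999]
```

View pics/z7.png

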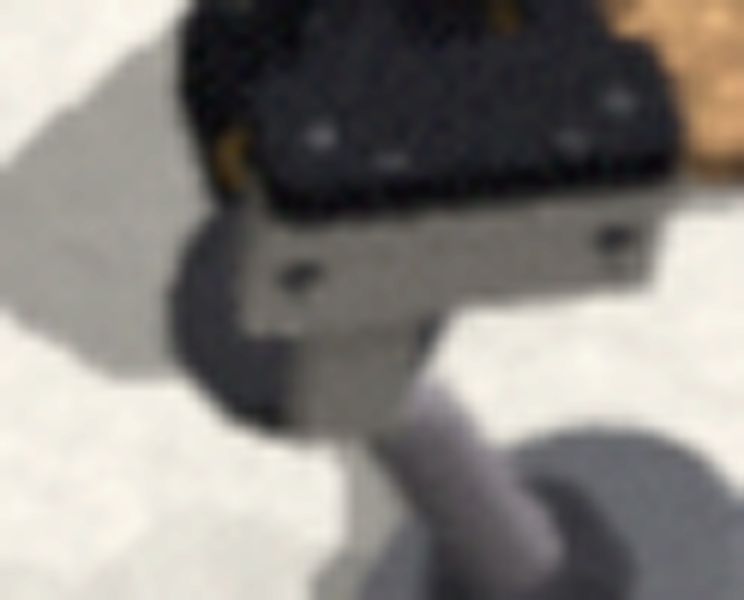

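```bash
cat > ax.py <<'E'
from h import *
import sys
# ax.py s_mm off_mm [dx_f mm, dy_f mm]: TCP target for ring centre s up the post
a=[float(x) for x in sys.argv[1:]]+[0,0]
O=np.array([.5988,.1918,.1])+a[2]/1000*XF+a[3]/1000*YF
P=O+a[0]/1000*ZP+np.array([0,0,a[1]/1000]); need(P)
s=read_state(); q=s['tool_pos']-[0,0,a[1]/1000]-O; print('s',(q@ZP*1000).round(1),'perp',(q@(np.cross(YF,ZP))*1000).round(1),'yf',(q@YF*1000).round(1),'F ax',(s['force']@ZP).round(1),'F perp',(s['force']@np.cross(YF,ZP)).round(1),'F yf',(s['force']@YF).round(1))
E
python3 ax.py 75 5.8
```

```text
t 7.1 pos [0.566  0.153  0.1883] shift cm [ 0.02 -1.32  1.76] turn -0.002 F [ 0.3  0.4 -1.1] open 55.2 tilt [ 0.0108 -0.0011 -0.9999]
s 96.9 perp -2.7 yf 0.3 F ax -1.2 F perp -0.1 F yf 0.0
```

Call:
play_rows --increments '[[[0, -0.7, 0.8, 0], [0, -1.3, 1.75, 0], [0, -1.3, 1.75, 0], [0, -1.3, 1.75, 0], [0, -1.3, 1.75, 0]]]'

```text
t: 7.6
tool_pos: [0.5744, 0.1629, 0.1706]
orientation: [-2.951, 1.071, -0.016]
force: [-0.1, 0.4, -1.0]
opening: 0.0551
```

```bash
python3 zoom.py 8; python3 ax.py 60 5.8
```

```text
t 7.65 pos [0.5746 0.1629 0.1709] shift cm [-0.    1.25  1.68] turn -0.002 F [ 0.9  0.  -1.2] open 55.3 tilt [ 0.0108 -0.0012 -0.9999]
t 7.65 pos [0.5746 0.1629 0.1709] shift cm [-0.   -0.76  1.32] turn -0.002 F [ 0.9  0.  -1.2] open 55.3 tilt [ 0.0108 -0.0012 -0.9999]
s 75.2 perp -0.1 yf 0.1 F ax -1.4 F perp -0.1 F yf -0.7
```

View pics/z8.png

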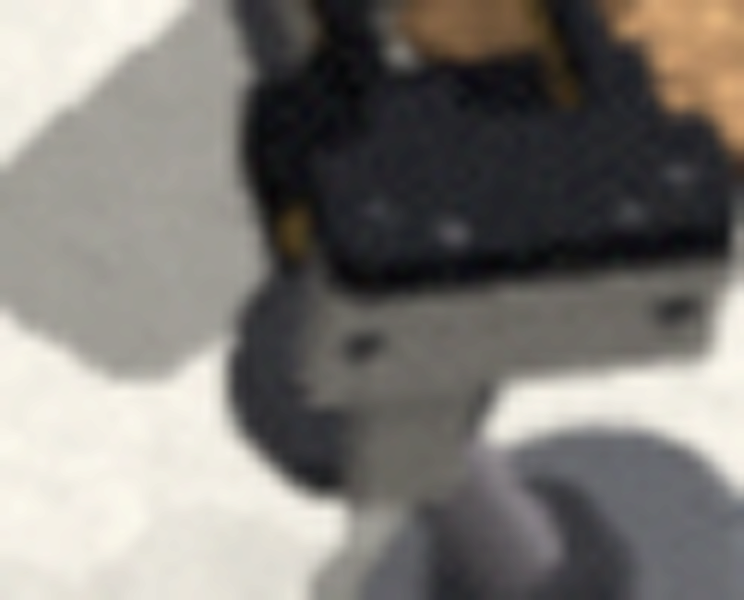

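Call:
play_rows --increments '[[[0, -0.2, 0.35, 0], [0, -0.4, 0.7, 0], [0, -0.6, 1.04, 0], [0, -0.6, 1.04, 0]]]'

```text
t: 8.05
tool_pos: [0.5782, 0.1676, 0.1597]
orientation: [-2.951, 1.071, -0.015]
force: [-0.7, -0.1, -1.1]
opening: 0.0551
```

```bash
python3 ax.py 55 5.8
```

```text
t 8.05 pos [0.5782 0.1676 0.1597] shift cm [ 0.03 -0.42  0.63] turn -0.002 F [-0.7 -0.1 -1.1] open 55.1 tilt [ 0.0096 -0.0013 -1.    ]
s 62.5 perp -0.6 yf 0.3 F ax -0.7 F perp -1.0 F yf 0.5
```

Call:
play_rows --increments '[[[0, -0.2, 0.32, 0], [0, -0.4, 0.6, 0], [0, -0.45, 0.7, 0], [0, -0.45, 0.7, 0]]]'

```text
t: 8.45
tool_pos: [0.5801, 0.1714, 0.1518]
orientation: [-2.952, 1.071, -0.011]
force: [-5.1, 2.3, -2.2]
opening: 0.0555
```

```bash
python3 ax.py 45 5.8
```

```text
t 8.45 pos [0.5801 0.1714 0.1518] shift cm [ 0.12 -0.51  0.7 ] turn -0.001 F [-5.1  2.3 -2.2] open 55.5 tilt [ 0.0071 -0.0012 -1.    ]
s 53.6 perp -0.9 yf 1.3 F ax -1.2 F perp -2.4 F yf 5.4
```

```bash
python3 ax.py 53 5.8 -1.5 2.5
```

```text
t 8.45 pos [0.5801 0.1714 0.1518] shift cm [-0.12  0.04  0.  ] turn -0.001 F [-5.1  2.3 -2.2] open 55.5 tilt [ 0.0071 -0.0012 -1.    ]
s 52.9 perp 0.4 yf -1.2 F ax -1.2 F perp -2.4 F yf 5.4
```

Call:
play_rows --increments '[[[-0.12, 0, 0, 0], [-0.12, 0, 0, 0]]]'

```text
t: 8.65
tool_pos: [0.5796, 0.1722, 0.1518]
orientation: [-2.952, 1.071, -0.012]
force: [-0.4, 0.2, -1.5]
opening: 0.0554
```

```bash
python3 ax.py 53 5.8 -1.5 2.5
```

```text
t 8.65 pos [0.5796 0.1722 0.1518] shift cm [-0.02  0.07  0.01] turn -0.001 F [-0.4  0.2 -1.5] open 55.4 tilt [ 0.008  -0.0012 -1.    ]
s 52.8 perp 0.6 yf -0.2 F ax -1.3 F perp -0.9 F yf 0.4
```

Call:
play_rows --increments '[[[-0.04, -0.15, 0.3, 0], [-0.04, -0.35, 0.65, 0], [-0.04, -0.47, 0.87, 0], [-0.04, -0.47, 0.87, 0]]]'

```text
t: 9.05
tool_pos: [0.5823, 0.1762, 0.1425]
orientation: [-2.952, 1.071, -0.012]
force: [-0.1, -0.6, -1.2]
opening: 0.0553
```

```bash
python3 ax.py 30 5.8 -1.2 2.8
```

```text
t 9.05 pos [0.5823 0.1762 0.1425] shift cm [-0.02 -0.64  1.08] turn -0.001 F [-0.1 -0.6 -1.2] open 55.3 tilt [ 0.0075 -0.0013 -1.    ]
s 42.5 perp -0.2 yf -0.1 F ax -0.7 F perp -1.1 F yf -0.3
```

No contact forces; going on down the post.

Call:
play_rows --increments '[[[-0.02, -0.25, 0.4, 0], [-0.02, -0.5, 0.8, 0], [-0.02, -0.75, 1.2, 0], [-0.02, -0.75, 1.2, 0]]]'

```text
t: 9.45
tool_pos: [0.5867, 0.1822, 0.1295]
orientation: [-2.953, 1.071, -0.01]
force: [-0.1, -0.7, -1.0]
opening: 0.0551
```

```bash
python3 zoom.py 9; python3 ax.py 17 5.8 -1.2 2.8
```

```text
t 9.5 pos [0.5867 0.1821 0.1299] shift cm [ 0.32  3.49 -2.42] turn -0.001 F [-0.3  0.9 -0.9] open 55.3 tilt [ 0.0065 -0.0015 -1.    ]
t 9.5 pos [0.5867 0.1821 0.1299] shift cm [ 0.02 -0.54  0.94] turn -0.001 F [-0.3  0.9 -0.9] open 55.3 tilt [ 0.0065 -0.0015 -1.    ]
s 27.9 perp -0.0 yf 0.3 F ax -1.0 F perp -0.0 F yf 0.8
```

View pics/z9.png

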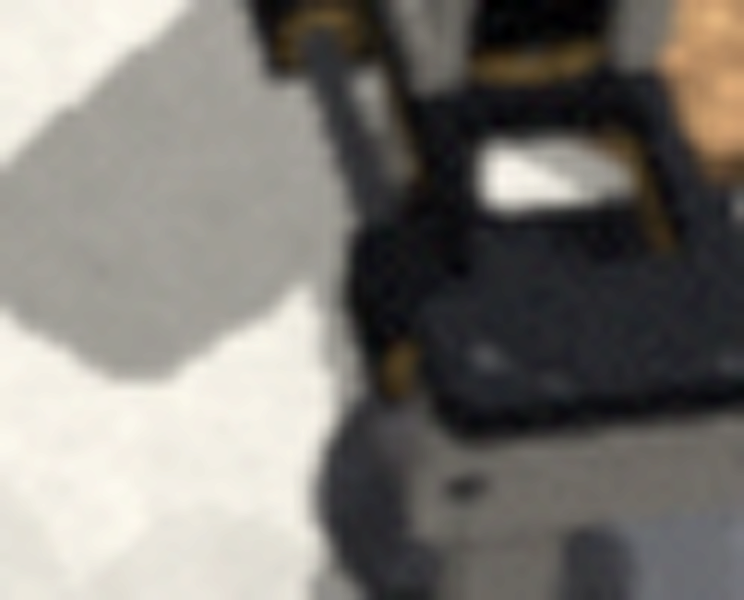

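Call:
play_rows --increments '[[[0, -0.25, 0.4, 0], [0, -0.5, 0.8, 0], [0, -0.7, 1.18, 0], [0, -0.7, 1.18, 0]]]'

```text
t: 9.9
tool_pos: [0.5909, 0.1876, 0.1172]
orientation: [-2.953, 1.071, -0.009]
force: [0.4, -0.5, -0.6]
opening: 0.0551
```

```bash
python3 ax.py 6 5.8 -1.2 2.8
```

```text
t 9.9 pos [0.5909 0.1876 0.1172] shift cm [ 0.05 -0.41  0.62] turn -0.001 F [ 0.4 -0.5 -0.6] open 55.1 tilt [ 0.0053 -0.0018 -1.    ]
s 13.4 perp -0.4 yf 0.6 F ax -0.5 F perp -0.4 F yf -0.6
```

Call:
play_rows --increments '[[[0.03, -0.12, 0.2, 0], [0.03, -0.25, 0.4, 0], [0.03, -0.36, 0.55, 0], [0.03, -0.36, 0.55, 0]]]'

```text
t: 10.3
tool_pos: [0.5934, 0.1902, 0.1119]
orientation: [2.953, -1.071, 0.008]
force: [-4.0, -0.5, 2.6]
opening: 0.0551
```

```bash
python3 ax.py 5 5.8 -1.2 2.8
```

```text
t 10.3 pos [0.5934 0.1902 0.1119] shift cm [ 0.03 -0.1   0.18] turn -0.001 F [-4.  -0.5  2.6] open 55.1 tilt [ 0.0049 -0.0019 -1.    ]
s 7.1 perp 0.0 yf 0.3 F ax 3.7 F perp -1.2 F yf 2.7
```

Call:
play_rows --increments '[[[0.05, -0.08, 0.13, 0], [0.05, -0.13, 0.22, 0], [0.05, -0.13, 0.22, 0]]]' --squeeze 14

```text
t: 10.6
tool_pos: [0.5938, 0.1911, 0.1103]
orientation: [2.953, -1.07, 0.006]
force: [-8.8, -1.8, 8.1]
opening: 0.0552
```

```bash
python3 ax.py 5 5.8 -1.2 2.8; python3 zoom.py 10 385 175
```

```text
t 10.6 pos [0.5938 0.1911 0.1103] shift cm [ 0.06 -0.01  0.02] turn -0.001 F [-8.8 -1.8  8.1] open 55.2 tilt [ 0.0031 -0.0019 -1.    ]
s 5.2 perp 0.0 yf 0.6 F ax 10.5 F perp -2.0 F yf 5.5
t 10.65 pos [0.5938 0.1911 0.1104] shift cm [ 0.35  4.63 -4.37] turn -0.001 F [-9.1 -1.1  8.5] open 55.0 tilt [ 0.0032 -0.0019 -1.    ]
```

View pics/z10.png

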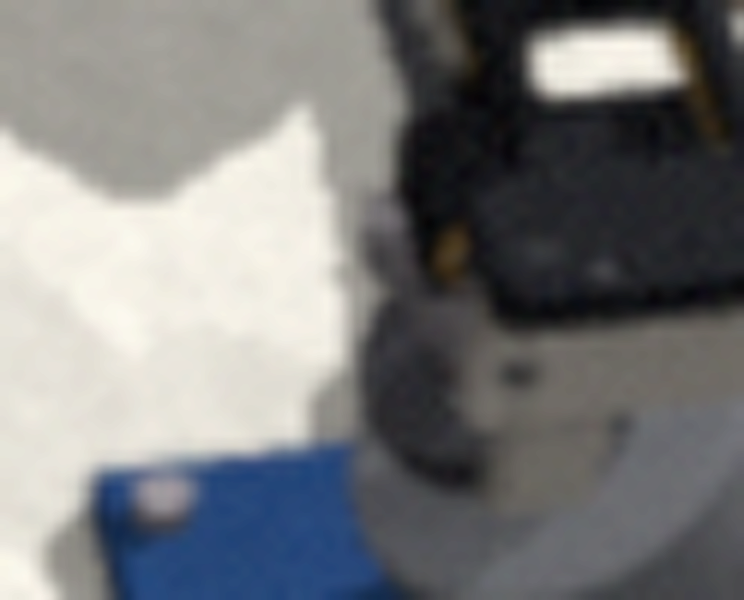

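Call:
play_rows --increments '[[[0, 0.05, -0.1, 0], [0, 0.05, -0.1, 0], [0, 0.05, -0.1, 0]]]' --jaw 7.5

```text
t: 10.95
tool_pos: [0.5937, 0.1907, 0.1114]
orientation: [2.953, -1.07, 0.007]
force: [0.3, 0.1, -0.5]
opening: 0.073
```

Call:
play_rows --increments '[[[0, 0, -4, 0], [0, 0, -9, 0], [0, 0, -13, 0], [0, 0, -13, 0], [0, 0, -13, 0]]]' --jaw 8.5

```text
t: 11.45
tool_pos: [0.5943, 0.1911, 0.243]
orientation: [-2.952, 1.07, -0.011]
force: [-0.5, -0.5, -1.0]
opening: 0.0849
```

```bash
python3 zoom.py 11 385 175
python3 - <<'E'
from h import *
need([.4057,-.2745,.15])
E
```

```text
t 11.5 pos [0.5932 0.1908 0.2409] shift cm [0.33 4.59 8.69] turn -0.001 F [ 0.   1.3 -0.6] open 85.2 tilt [ 0.0038 -0.0018 -1.    ]
t 11.5 pos [0.5932 0.1908 0.2409] shift cm [15.38 47.75  9.11] turn -0.001 F [ 0.   1.3 -0.6] open 85.2 tilt [ 0.0038 -0.0018 -1.    ]
```

View pics/z11.png

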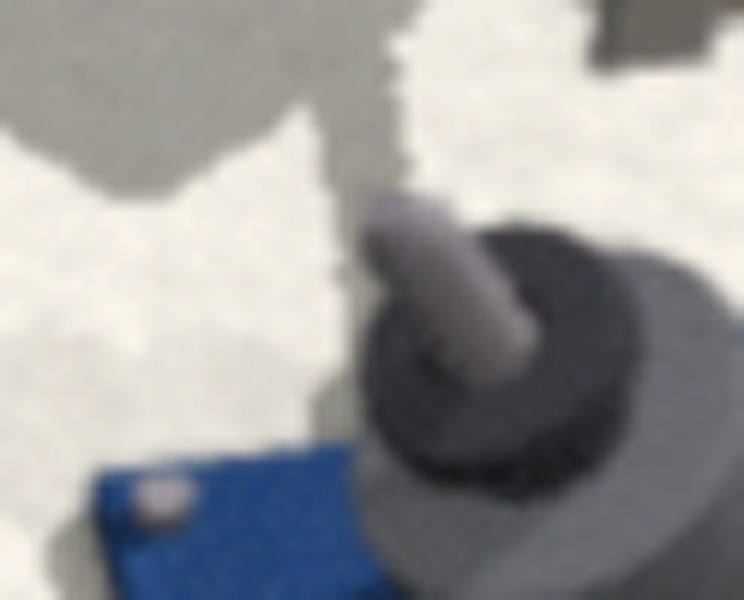

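Call:
play_rows --increments '[[[1.5, 4.7, 0, 0], [3, 9.4, 0, 0], [4.5, 14.1, 0, 0], [6, 18.8, 0.5, 0], [7.5, 23.5, 1, 0]]]'

```text
t: 12.0
tool_pos: [0.4983, -0.039, 0.2286]
orientation: [2.953, -1.069, 0.002]
force: [0.0, -1.3, 0.7]
opening: 0.085
```

Call:
play_rows --increments '[[[1.5, 4.7, 1, 0], [3, 9.4, 2, 0], [4.5, 14.1, 3, 0], [6, 18.8, 4, 0], [7, 22, 5, 0]]]'

```text
t: 12.5
tool_pos: [0.4088, -0.2544, 0.1763]
orientation: [2.953, -1.071, -0.003]
force: [0.9, 0.4, 1.0]
opening: 0.0848
```

Run:
```python
from h import *
need([.4057,-.2745,.06])
```

```text
t 12.5 pos [ 0.4088 -0.2544  0.1763] shift cm [ 1.06  1.73 11.63] turn -0.001 F [0.9 0.4 1. ] open 84.8 tilt [-1.9e-03  1.0e-04 -1.0e+00]
```

Call:
play_rows --increments '[[[1.05, 1.73, 4, 0], [1.05, 1.73, 8.5, 0], [1.05, 1.73, 12, 0], [1.05, 1.73, 12, 0], [1.05, 1.73, 12, 0]]]'

```text
t: 13.0
tool_pos: [0.4043, -0.2733, 0.0552]
orientation: [-2.952, 1.071, 0.009]
force: [0.7, 0.6, -0.1]
opening: 0.0849
```

Run:
```python
from h import *
need([.4057,-.2745,.014]);
im,d=read_camera('scene'); cv2.imwrite('pics/scene12.png',im); cv2.imwrite('pics/z12.png',cv2.convertScaleAbs(cv2.resize(im[250:340,180:290],None,fx=7,fy=6.6,interpolation=cv2.INTER_CUBIC),alpha=1.6))
```

```text
t 13.0 pos [ 0.4043 -0.2733  0.0552] shift cm [ 0.2  -0.    4.12] turn -0.001 F [ 0.7  0.6 -0.1] open 84.9 tilt [-0.0049  0.0027 -1.    ]
```

View pics/z12.png

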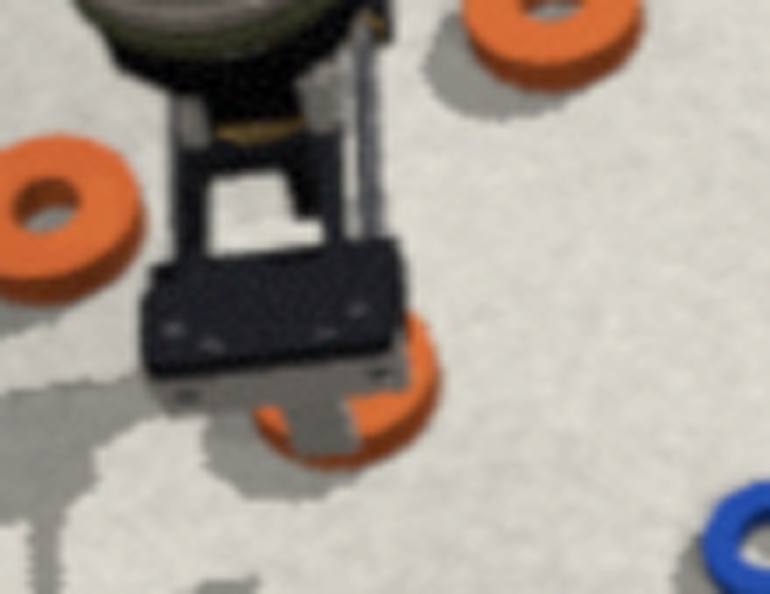

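Run:
```python
from h import *
t=np.array([.4043,-.2733,.0442]); ha=.0849/2
print(proj('scene',t-YF*(ha)),proj('scene',t-YF*(ha+.008)), 'w',proj('scene',t-YF*(ha+.008)+.011*XF)[0]-proj('scene',t-YF*(ha+.008)-.011*XF)[0])
for C in([.4057,-.2745,.02],[.4076,-.2746,.02]): print(proj('scene',C))
```

```text
[226.41308381 314.73918337] [226.5267587  317.90128983] w 10.326963218852427
[227.47522885 305.13836404]
[228.01192384 305.646667  ]
```

Call:
play_rows --increments '[[[0.3, -0.1, 2, 0], [0.3, -0.1, 3.5, 0], [0.3, -0.1, 4.1, 0], [0.3, -0.1, 4.1, 0]]]'

```text
t: 13.45
tool_pos: [0.4092, -0.2758, 0.017]
orientation: [2.953, -1.07, -0.002]
force: [0.9, 0.1, -0.8]
opening: 0.0847
```

Run:
```python
from h import *
need([.4072,-.2746,.0135]);
```

```text
t 13.45 pos [ 0.4092 -0.2758  0.017 ] shift cm [-0.23  0.04  0.35] turn -0.001 F [ 0.9  0.1 -0.8] open 84.7 tilt [-1.2e-03 -5.0e-04 -1.0e+00]
```

Call:
play_rows --increments '[[[-0.2, 0, 0.35, 0], [-0.2, 0, 0.35, 0], [-0.2, 0, 0.35, 0]]]'

```text
t: 13.75
tool_pos: [0.4081, -0.2748, 0.0142]
orientation: [2.952, -1.07, 0.0]
force: [-0.3, 0.3, -0.6]
opening: 0.0849
```

Call:
play_rows --increments '[[[0, 0, 0, 0], [0, 0, 0, 0], [0, 0, 0, 0], [0, 0, 0, 0], [0, 0, 0, 0]]]' --jaw 5.6 --squeeze 12

```text
t: 14.25
tool_pos: [0.4078, -0.2746, 0.0143]
orientation: [2.953, -1.07, -0.001]
force: [-2.8, 2.2, 4.2]
opening: 0.0627
```

Call:
play_rows --increments '[[[0, 0, 0, 0], [0, 0, 0, 0], [0, 0, -0.5, 0], [0, 0, -2, 0]]]'

```text
t: 14.65
tool_pos: [0.4068, -0.2737, 0.033]
orientation: [2.954, -1.07, -0.005]
force: [-0.1, 0.5, -0.8]
opening: 0.0623
```

Run:
```python
from h import *
need([.5657,.1525,.215]);
```

```text
t 14.65 pos [ 0.4068 -0.2737  0.033 ] shift cm [-15.16 -42.89 -18.2 ] turn -0.001 F [-0.1  0.5 -0.8] open 62.3 tilt [-0.0031  0.0011 -1.    ]
```

Call:
play_rows --increments '[[[0, 0, -4.5, 0], [0, 0, -9.5, 0], [-1.5, -4, -14, 0], [-3, -8, -17, 0], [-4.5, -12.5, -17.5, 0]]]'

```text
t: 15.15
tool_pos: [0.4512, -0.1588, 0.2103]
orientation: [2.951, -1.074, 0.006]
force: [1.0, -0.3, -1.1]
opening: 0.0628
```

Call:
play_rows --increments '[[[-1.5, -4.5, 0, 0], [-3, -9, 0, 0], [-4.5, -13.5, 0, 0], [-6, -18, 0, 0], [-7.5, -22.5, 0, 0]]]'

```text
t: 15.65
tool_pos: [0.5388, 0.0638, 0.2104]
orientation: [2.952, -1.073, 0.007]
force: [1.4, -0.2, -1.4]
opening: 0.0625
```

Run:
```python
from h import *
need([.5619,.1519,.20]);
```

```text
t 15.65 pos [0.5388 0.0638 0.2104] shift cm [-3.89 -8.23  1.03] turn -0.003 F [ 1.4 -0.2 -1.4] open 62.5 tilt [ 0.0042 -0.0022 -1.    ]
```

Call:
play_rows --increments '[[[-1.9, -4, 0.5, 0], [-3.9, -8.2, 1, 0], [-3.9, -8.2, 1, 0], [-3.9, -8.2, 1, 0], [-3.9, -8.2, 1, 0]]]'

```text
t: 16.15
tool_pos: [0.5616, 0.151, 0.2003]
orientation: [2.951, -1.074, 0.008]
force: [-0.0, 0.1, -1.2]
opening: 0.0624
```

```bash
python3 zoom.py 13 380 155;  python3 - <<'E'
from h import *
need([.5619,.1519,.17]);
E
```

```text
t 16.2 pos [0.5617 0.1507 0.2004] shift cm [ 0.19 -0.52  4.65] turn -0.004 F [-0.2  0.1 -1. ] open 62.2 tilt [ 0.0044 -0.0025 -1.    ]
t 16.2 pos [0.5617 0.1507 0.2004] shift cm [-0.08 -0.11  3.04] turn -0.004 F [-0.2  0.1 -1. ] open 62.2 tilt [ 0.0044 -0.0025 -1.    ]
```

View pics/z13.png

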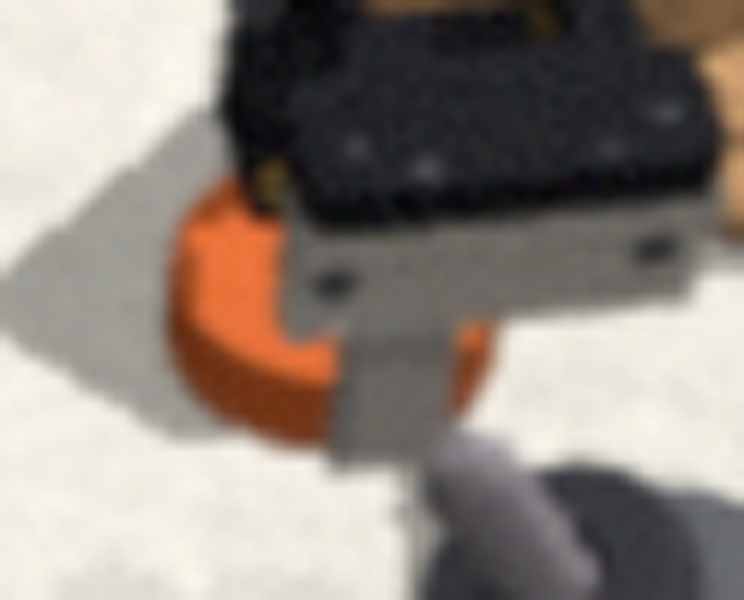

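Run:
```python
from h import *
im=cv2.imread('pics/scene13.png'); x0,y0,f=380,155,12
im=cv2.convertScaleAbs(cv2.resize(im[y0:y0+50,x0:x0+62],None,fx=f,fy=f,interpolation=cv2.INTER_CUBIC),alpha=1.8)
M=R.from_rotvec([2.951,-1.074,.008]).as_matrix(); T=np.array([.5617,.1508,.2004])
t=np.linspace(0,2*np.pi,80); du=np.zeros(2)
for o in(-.0057,.0143):
    C=T+M[:,2]*o+.031*(np.cos(t)[:,None]*M[:,0]+np.sin(t)[:,None]*M[:,1])
    cv2.polylines(im,[((proj('scene',C)+du-[x0,y0]+.5)*f).astype(int)],True,(0,255,0),1)
F=T+M[:,2]*.011+M[:,0]*.031; B=np.array([F-M[:,1]*.011,F+M[:,1]*.011,F+M[:,0]*.008+M[:,1]*.011,F+M[:,0]*.008-M[:,1]*.011])
cv2.polylines(im,[((proj('scene',B)+du-[x0,y0]+.5)*f).astype(int)],True,(255,255,0),1)
O=np.array([.5959,.1927,.1])
for s,r in((0,.019),(-.016,.043),(.05,.01),(.06,.005),(.014,.028)):
        C=O+s*ZP+r*(np.cos(t)[:,None]*YF+np.sin(t)[:,None]*np.cross(YF,ZP))
        cv2.polylines(im,[((proj('scene',C)+du-[x0,y0]+.5)*f).astype(int)],True,(0,0,255),1)
cv2.imwrite('pics/z14.png',im)
```

```text
(no output)
```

View pics/z14.png

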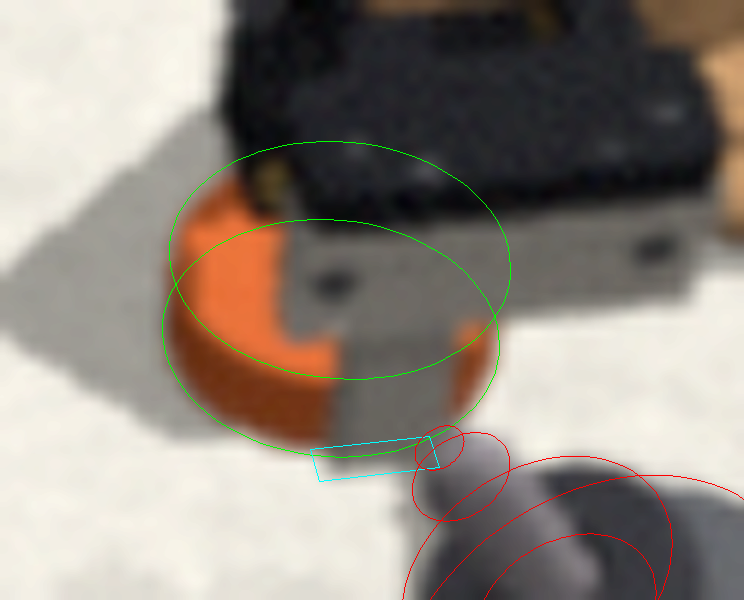

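Run:
```python
from h import *
need([.5635,.1539,.172]);
```

```text
t 16.2 pos [0.5617 0.1507 0.2004] shift cm [-0.08 -0.36  2.84] turn -0.004 F [-0.2  0.1 -1. ] open 62.2 tilt [ 0.0044 -0.0025 -1.    ]
```

Call:
play_rows --increments '[[[-0.1, -0.35, 1.2, 0], [-0.1, -0.35, 2.4, 0], [-0.1, -0.35, 2.8, 0], [-0.1, -0.35, 2.8, 0]]]' --squeeze 10

```text
t: 16.6
tool_pos: [0.5622, 0.1533, 0.1706]
orientation: [2.949, -1.075, 0.004]
force: [-0.2, 0.4, -1.6]
opening: 0.0623
```

Call:
play_rows --increments '[[[0, 0, 0.2, 0], [0, 0, 0.4, 0], [0, 0, 0.6, 0], [0, 0, 0.7, 0], [0, 0, 0.7, 0]]]'

```text
t: 17.1
tool_pos: [0.5625, 0.1531, 0.1639]
orientation: [2.949, -1.076, 0.005]
force: [-0.9, -2.9, 1.6]
opening: 0.0621
```

Call:
play_rows --increments '[[[0, 0, 0.2, 0], [0, 0, 0.4, 0], [0, 0, 0.6, 0], [0, 0, 0.6, 0]]]'

```text
t: 17.5
tool_pos: [0.5624, 0.1532, 0.1574]
orientation: [2.949, -1.076, 0.004]
force: [2.0, -1.8, -0.3]
opening: 0.0624
```

Run:
```python
from h import *
need([.5635,.1539,.156]);
```

```text
t 17.5 pos [0.5624 0.1532 0.1574] shift cm [ 0.04 -0.12  0.14] turn -0.005 F [ 2.  -1.8 -0.3] open 62.4 tilt [ 0.0019 -0.0032 -1.    ]
```

Call:
play_rows --increments '[[[0, 0, 0.15, 0], [0, 0, 0.25, 0], [0, 0, 0.25, 0]]]'

```text
t: 17.8
tool_pos: [0.5623, 0.1534, 0.1546]
orientation: [2.95, -1.075, 0.004]
force: [0.8, -1.6, 0.1]
opening: 0.0623
```

Call:
play_rows --increments '[[[0, 0, -1.5, 0], [0, 0, -3, 0], [0, 0, -3.5, 0], [0, 0, -3.5, 0]]]'

```text
t: 18.2
tool_pos: [0.5634, 0.1538, 0.1919]
orientation: [2.951, -1.076, 0.009]
force: [0.3, -0.3, -0.4]
opening: 0.0622
```

```bash
python3 zoom.py 15 380 155; python3 ax.py 80 5.8 1.4 2.8
```

```text
t 18.25 pos [0.5628 0.1537 0.1908] shift cm [ 0.3  -0.22  3.68] turn -0.005 F [-0.2 -0.2 -1.1] open 62.1 tilt [ 0.0035 -0.0025 -1.    ]
t 18.25 pos [0.5628 0.1537 0.1908] shift cm [ 0.03 -1.37  1.57] turn -0.005 F [-0.2 -0.2 -1.1] open 62.1 tilt [ 0.0035 -0.0025 -1.    ]
s 100.4 perp -4.0 yf 0.4 F ax -0.8 F perp -0.8 F yf 0.1
```

View pics/z15.png

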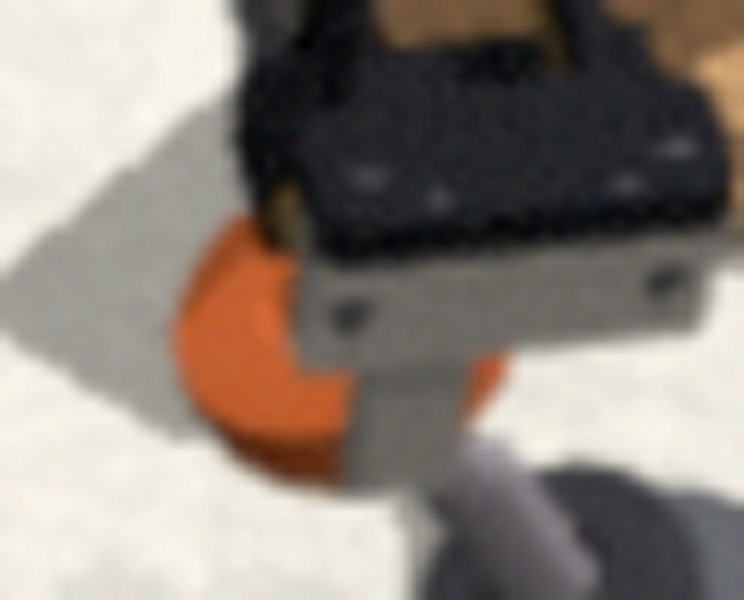

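```bash
cat > tilt.py <<'E'
from h import *
import sys
def tilt(lo,hi,box):
    im,d=read_camera('scene'); hsv=cv2.cvtColor(im,cv2.COLOR_BGR2HSV)
    x0,y0,x1,y1=box; m=cv2.inRange(hsv,lo,hi); mm=np.zeros_like(m); mm[y0:y1,x0:x1]=m[y0:y1,x0:x1]
    v,u=np.nonzero(mm); V=hsv[v,u,2]; print('V quant',np.percentile(V,[5,25,50,75,95]))
    P=atdepth('scene',u,v,d[v,u]); P=P[V>np.percentile(V,45)]
    for it in range(4):
        mu=P.mean(0); n=np.linalg.svd(P-mu)[2][2]; n*=np.sign(n[2]); r=(P-mu)@n; P=P[abs(r)<2*r.std()]
    print(len(P),mu.round(4),'n',n.round(3),'res',r.std().round(4),'tilt in plane',np.degrees(np.arctan2(-n@XF,n[2])).round(1),'yf',np.degrees(np.arctan2(n@YF,n[2])).round(1))
if sys.argv[1]=='o': tilt((3,150,60),(16,255,255),(380,155,440,200))
else: tilt((105,130,50),(125,255,255),tuple(int(a) for a in sys.argv[2:6]))
E
python3 tilt.py o
```

```text
V quant [ 79.  92. 106. 108. 110.]
77 [0.554  0.1352 0.1882] n [-0.269 -0.354  0.896] res 0.0015 tilt in plane 26.4 yf -1.3
```

Call:
play_rows --increments '[[[0, -0.6, 0.3, 0], [0, -1, 0.9, 0], [0, -1.37, 1.57, 0], [0, -1.37, 1.57, 0], [0, -1.37, 1.57, 0]]]'

```text
t: 18.8
tool_pos: [0.5708, 0.164, 0.1733]
orientation: [2.949, -1.075, 0.002]
force: [0.1, -0.4, -1.2]
opening: 0.0622
```

```bash
python3 zoom.py 16 380 165; python3 ax.py 66 5.8 1.4 2.8
```

```text
t 18.85 pos [0.571  0.164  0.1738] shift cm [0.35 1.09 1.98] turn -0.004 F [ 0.3  0.2 -1.9] open 62.1 tilt [ 0.0014 -0.0029 -1.    ]
t 18.85 pos [0.571  0.164  0.1738] shift cm [ 0.07 -0.76  1.08] turn -0.004 F [ 0.3  0.2 -1.9] open 62.1 tilt [ 0.0014 -0.0029 -1.    ]
s 79.1 perp -1.1 yf 0.7 F ax -1.8 F perp -0.7 F yf -0.1
```

View pics/z16.png

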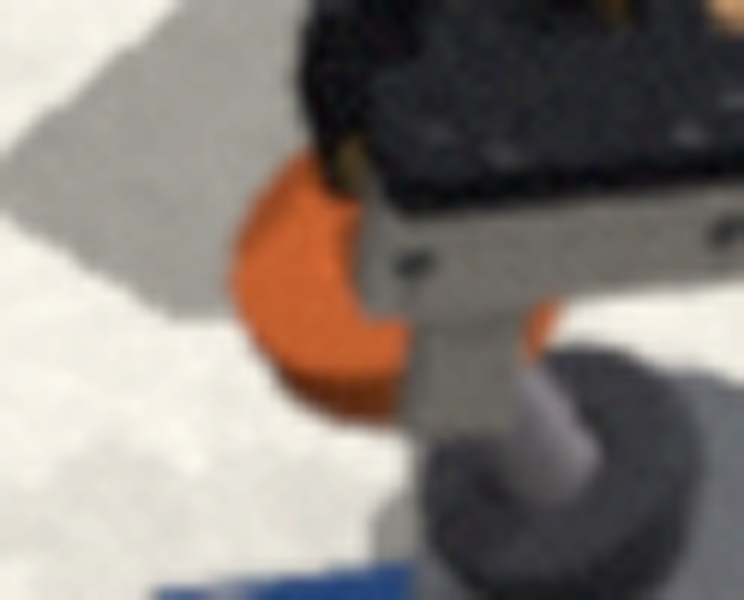

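Call:
play_rows --increments '[[[0.07, -0.25, 0.2, 0], [0.07, -0.5, 0.6, 0], [0.07, -0.77, 1.08, 0], [0.07, -0.77, 1.08, 0], [0.07, -0.77, 1.08, 0]]]'

```text
t: 19.35
tool_pos: [0.5763, 0.1694, 0.1625]
orientation: [2.949, -1.075, 0.003]
force: [-0.7, 0.2, -1.9]
opening: 0.0622
```

```bash
python3 ax.py 60 5.8 1.4 2.8
```

```text
t 19.35 pos [0.5763 0.1694 0.1625] shift cm [ 0.01 -0.3   0.48] turn -0.004 F [-0.7  0.2 -1.9] open 62.2 tilt [ 6.0e-04 -3.1e-03 -1.0e+00]
s 65.6 perp -0.2 yf 0.1 F ax -1.6 F perp -1.2 F yf 0.7
```

Call:
play_rows --increments '[[[0, -0.15, 0.24, 0], [0, -0.3, 0.48, 0], [0, -0.4, 0.66, 0], [0, -0.4, 0.66, 0]]]'

```text
t: 19.75
tool_pos: [0.5787, 0.1725, 0.1555]
orientation: [2.949, -1.075, 0.002]
force: [1.0, -1.1, -1.0]
opening: 0.062
```

```bash
python3 ax.py 50 5.8 1.4 2.8
```

```text
t 19.75 pos [0.5787 0.1725 0.1555] shift cm [ 0.03 -0.41  0.64] turn -0.004 F [ 1.  -1.1 -1. ] open 62.0 tilt [ 0.     -0.0032 -1.    ]
s 57.6 perp -0.3 yf 0.3 F ax -0.8 F perp -0.7 F yf -1.4
```

Call:
play_rows --increments '[[[0.02, -0.15, 0.24, 0], [0.02, -0.35, 0.54, 0], [0.02, -0.45, 0.72, 0], [0.02, -0.45, 0.72, 0]]]'

```text
t: 20.15
tool_pos: [0.5816, 0.1759, 0.1477]
orientation: [2.949, -1.074, 0.001]
force: [-0.1, 0.5, -1.1]
opening: 0.0623
```

```bash
python3 ax.py 40 5.8 1.4 2.8
```

```text
t 20.15 pos [0.5816 0.1759 0.1477] shift cm [ 0.02 -0.47  0.73] turn -0.004 F [-0.1  0.5 -1.1] open 62.3 tilt [-7.0e-04 -3.4e-03 -1.0e+00]
s 48.6 perp -0.4 yf 0.2 F ax -1.2 F perp -0.3 F yf 0.4
```

Call:
play_rows --increments '[[[0.02, -0.25, 0.4, 0], [0.02, -0.5, 0.8, 0], [0.02, -0.75, 1.2, 0], [0.02, -0.8, 1.3, 0], [0.02, -0.8, 1.3, 0]]]'

```text
t: 20.65
tool_pos: [0.5867, 0.182, 0.1342]
orientation: [2.948, -1.074, -0.0]
force: [-1.0, -0.1, -2.8]
opening: 0.0623
```

```bash
python3 ax.py 24 5.8 1.4 2.8; python3 zoom.py 17 385 170
```

```text
t 20.65 pos [0.5867 0.182  0.1342] shift cm [ 0.01 -0.47  0.76] turn -0.004 F [-1.  -0.1 -2.8] open 62.3 tilt [-0.0013 -0.0034 -1.    ]
s 33.0 perp -0.2 yf 0.2 F ax -2.1 F perp -2.0 F yf 0.7
t 20.7 pos [0.5867 0.1819 0.1344] shift cm [ 0.31  3.49 -1.95] turn -0.004 F [-1.2 -0.1 -2.3] open 62.5 tilt [-0.0012 -0.0034 -1.    ]
```

View pics/z17.png

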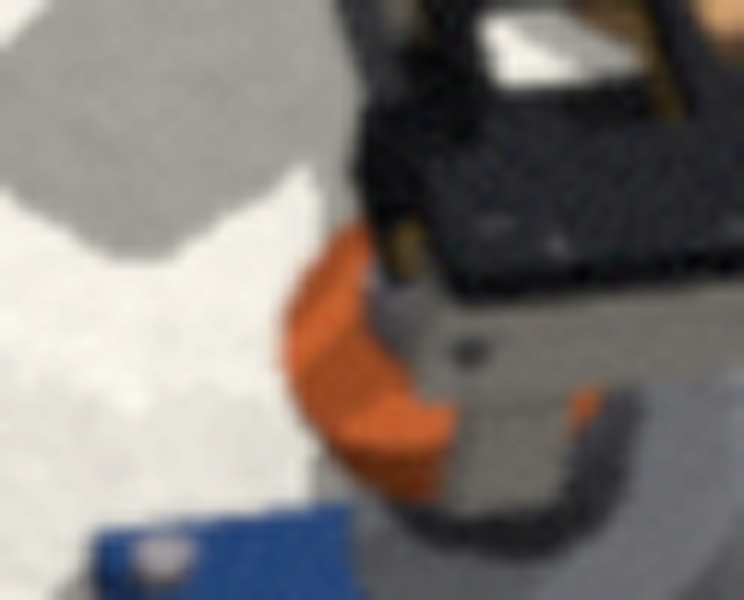

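Call:
play_rows --increments '[[[0, -0.18, 0.25, 0], [0, -0.33, 0.5, 0], [0, -0.45, 0.72, 0], [0, -0.45, 0.72, 0]]]'

```text
t: 21.1
tool_pos: [0.5896, 0.1854, 0.1268]
orientation: [2.948, -1.074, -0.0]
force: [-0.8, -0.3, -4.2]
opening: 0.0622
```

```bash
python3 ax.py 22 5.8 1.4 2.8
```

```text
t 21.1 pos [0.5896 0.1854 0.1268] shift cm [ 0.02 -0.12  0.19] turn -0.004 F [-0.8 -0.3 -4.2] open 62.2 tilt [-0.0014 -0.0033 -1.    ]
s 24.2 perp -0.1 yf 0.2 F ax -3.3 F perp -2.8 F yf 0.5
```

Call:
play_rows --increments '[[[0, -0.08, 0.13, 0], [0, -0.16, 0.26, 0], [0, -0.16, 0.26, 0]]]'

```text
t: 21.4
tool_pos: [0.5906, 0.1864, 0.1248]
orientation: [2.948, -1.074, -0.0]
force: [-5.9, -3.7, 3.2]
opening: 0.0627
```

```bash
python3 ax.py 22 5.8 1.4 2.8; python3 zoom.py 18 385 170
```

```text
t 21.4 pos [0.5906 0.1864 0.1248] shift cm [ 0.01  0.02 -0.  ] turn -0.004 F [-5.9 -3.7  3.2] open 62.7 tilt [-0.0017 -0.0038 -1.    ]
s 21.9 perp 0.2 yf 0.1 F ax 6.1 F perp -4.1 F yf 2.2
t 21.45 pos [0.5905 0.1864 0.1248] shift cm [ 0.31  4.08 -2.9 ] turn -0.004 F [-6.2 -2.5  4.3] open 61.9 tilt [-0.0017 -0.0038 -1.    ]
```

View pics/z18.png

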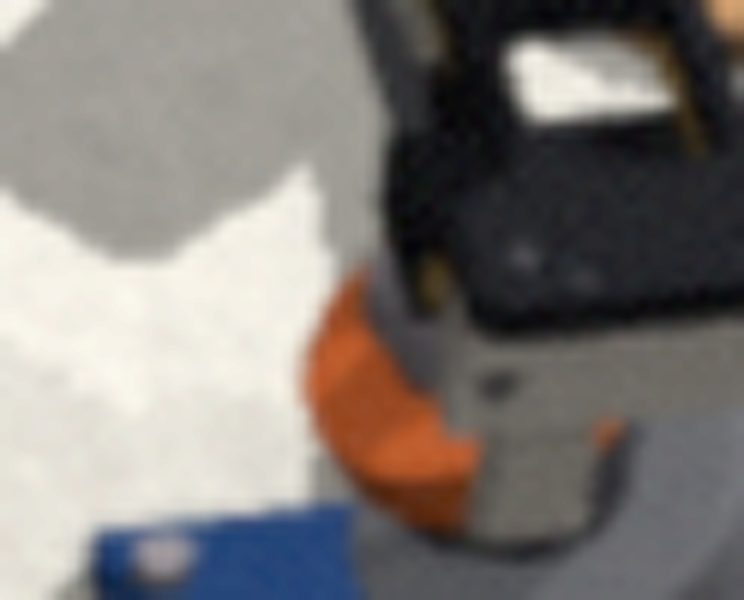

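Call:
play_rows --increments '[[[0.03, -0.06, 0.1, 0], [0.03, -0.1, 0.17, 0], [0.03, -0.1, 0.17, 0]]]' --squeeze 14

```text
t: 21.75
tool_pos: [0.5906, 0.1868, 0.1242]
orientation: [2.947, -1.073, -0.003]
force: [-11.4, -3.9, 7.3]
opening: 0.0617
```

```bash
python3 ax.py 22 5.8 1.4 2.8
```

```text
t 21.75 pos [0.5906 0.1868 0.1242] shift cm [ 0.03  0.05 -0.07] turn -0.004 F [-11.4  -3.9   7.3] open 61.7 tilt [-0.0034 -0.0044 -1.    ]
s 21.2 perp 0.1 yf 0.3 F ax 11.5 F perp -5.3 F yf 6.3
```

Call:
play_rows --increments '[[[-0.05, 0, -0.05, 0], [-0.05, 0, -0.05, 0], [-0.05, 0, -0.05, 0]]]' --jaw 7.8

```text
t: 22.05
tool_pos: [0.5908, 0.1874, 0.1251]
orientation: [2.948, -1.074, -0.001]
force: [-0.3, 0.1, -0.1]
opening: 0.077
```

Call:
play_rows --increments '[[[0, 0, -4, 0], [0, 0, -9, 0], [0, 0, -12, 0], [0, 0, -12, 0], [0, 0, -12, 0]]]' --jaw 8.2

```text
t: 22.55
tool_pos: [0.5918, 0.1881, 0.246]
orientation: [2.949, -1.074, 0.002]
force: [0.3, 1.0, -1.2]
opening: 0.0821
```

```bash
python3 zoom.py 19 385 175
python3 - <<'E'
from h import *
need([.5547,-.2279,.15])
E
```

```text
t 22.6 pos [0.5909 0.1879 0.2442] shift cm [0.36 4.16 9.04] turn -0.004 F [ 0.  -0.3 -1. ] open 81.6 tilt [-0.0024 -0.0039 -1.    ]
t 22.6 pos [0.5909 0.1879 0.2442] shift cm [23.96 34.13  9.59] turn -0.004 F [ 0.  -0.3 -1. ] open 81.6 tilt [-0.0024 -0.0039 -1.    ]
```

View pics/z19.png

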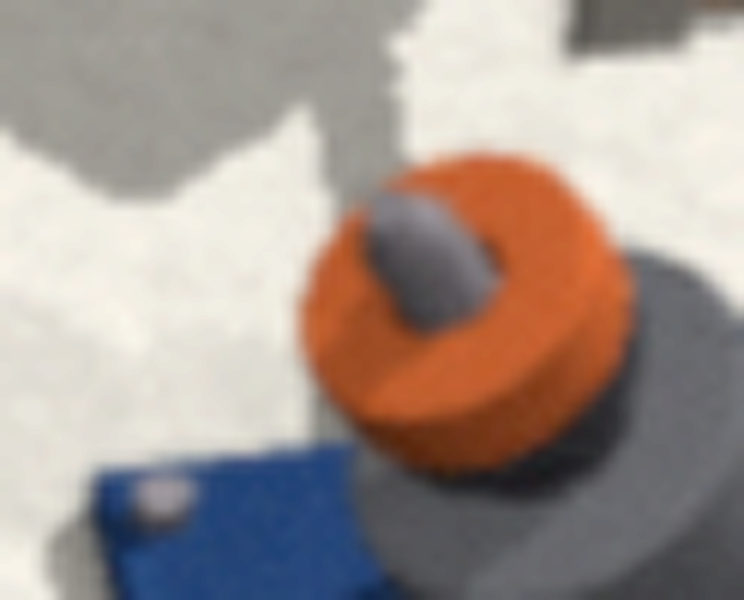

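Call:
play_rows --increments '[[[2.6, 3.8, 0, 0], [5.2, 7.6, 0, 0], [8, 11.4, 0, 0], [10.8, 15.4, 0.5, 0], [13.6, 19.4, 1, 0]]]' --jaw 7.5

```text
t: 23.1
tool_pos: [0.5689, -0.0497, 0.2328]
orientation: [2.948, -1.073, -0.006]
force: [1.4, -0.4, -0.2]
opening: 0.0752
```

Run:
```python
from h import *
shot('20')
O=np.array([.5959,.1927,.1])
for n in('scene','top'):
    im=cv2.imread(f'pics/{n}20.png'); d=np.load(f'pics/{n}20.npy'); hsv=cv2.cvtColor(im,cv2.COLOR_BGR2HSV); m=cv2.inRange(hsv,(3,150,60),(16,255,255))
    v,u=np.nonzero(m); P=atdepth(n,u,v,d[v,u]); q=P-O; s=q@ZP; lat=q-s[:,None]*ZP; r=np.linalg.norm(lat,axis=1)
    k=(r<.029)&(r>.013)&(s>.02)&(s<.05); print(n,k.sum(),'face s',np.median(s[k]).round(4)); 
    if k.sum()>10:
        F=P[k]; mu=F.mean(0); nn=np.linalg.svd(F-mu)[2][2]; nn*=np.sign(nn[2]); print(nn.round(3),ZP.round(3))
    v2=hsv.copy(); k=cv2.inRange(hsv,(105,150,60),(125,255,255)); c=[x for x in cv2.findContours(k,cv2.RETR_EXTERNAL,cv2.CHAIN_APPROX_NONE)[0] if 60<cv2.contourArea(x)<400]
    for x in c: e=cv2.fitEllipse(x); print(n,e[0],onplane(n,*e[0],.014).round(4))
need([.5545,-.2279,.15])
```

```text
scene 254 face s 0.0318
[-0.323 -0.403  0.856] [-0.32  -0.384  0.866]
scene (290.17559814453125, 331.8305358886719) [ 0.5547 -0.228   0.014 ]
scene (405.191650390625, 221.21170043945312) [0.5472 0.1864 0.014 ]
scene (26.204322814941406, 102.4457778930664) [-0.6071 -0.192   0.014 ]
scene (195.63453674316406, 13.779191970825195) [-0.608   0.4733  0.014 ]
top 423 face s 0.0342
[-0.318 -0.378  0.87 ] [-0.32  -0.384  0.866]
top (407.7245788574219, 211.8963623046875) [ 0.5518 -0.2276  0.014 ]
t 23.2 pos [ 0.5682 -0.0536  0.2319] shift cm [10.26 14.09  8.29] turn -0.01 F [-0.6  0.2 -0.5] open 75.0 tilt [-0.0075 -0.0051 -1.    ]
```

Call:
play_rows --increments '[[[2.6, 3.6, 2, -0.005], [5.2, 7.2, 5, -0.01], [7.8, 10.7, 8, -0.01], [10.2, 14, 11, -0.01], [10.2, 14, 14, -0.01]]]'

```text
t: 23.7
tool_pos: [0.5534, -0.2304, 0.0911]
orientation: [2.945, -1.07, -0.008]
force: [0.7, -0.3, -0.1]
opening: 0.0751
```

Run:
```python
from h import *
need([.554,-.228,.05])
```

```text
t 23.7 pos [ 0.5534 -0.2304  0.0911] shift cm [-0.1  -0.26  4.11] turn -0.002 F [ 0.7 -0.3 -0.1] open 75.1 tilt [-0.0076 -0.0061 -1.    ]
```

Call:
play_rows --increments '[[[-0.1, -0.25, 3, 0], [-0.1, -0.25, 4.5, 0], [-0.1, -0.25, 4.5, 0], [-0.1, -0.25, 4.5, 0]]]'

```text
t: 24.1
tool_pos: [0.5543, -0.2274, 0.0465]
orientation: [2.945, -1.069, -0.008]
force: [-0.2, -0.1, 0.2]
opening: 0.0751
```

Run:
```python
from h import *
need([.554,-.228,.0135]);im,d=read_camera('scene'); cv2.imwrite('pics/scene21.png',im)
s=read_state(); M=R.from_rotvec(s['orientation']).as_matrix(); F=s['tool_pos']+M[:,2]*.011+M[:,0]*(s['opening']/2)
x0,y0,f=250,285,9
z=cv2.convertScaleAbs(cv2.resize(im[y0:y0+65,x0:x0+80],None,fx=f,fy=f,interpolation=cv2.INTER_CUBIC),alpha=1.6)
B=np.array([F-M[:,1]*.011,F+M[:,1]*.011,F+M[:,0]*.008+M[:,1]*.011,F+M[:,0]*.008-M[:,1]*.011])
cv2.polylines(z,[((proj('scene',B)-[x0,y0]+.5)*f).astype(int)],True,(0,255,255),1)
t=np.linspace(0,6.3,60); C=np.array([.554,-.228,.014])+.023*np.c_[np.cos(t),np.sin(t),0*t]
cv2.polylines(z,[((proj('scene',C)-[x0,y0]+.5)*f).astype(int)],True,(0,255,0),1)
cv2.imwrite('pics/z21.png',z)
```

```text
t 24.1 pos [ 0.5543 -0.2274  0.0465] shift cm [0.02 0.03 3.3 ] turn -0.001 F [-0.2 -0.1  0.2] open 75.1 tilt [-0.0077 -0.006  -1.    ]
```

View pics/z21.png

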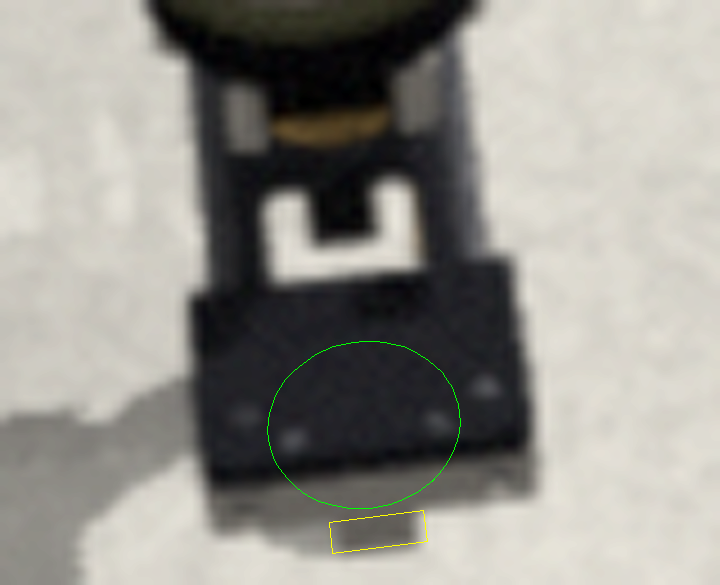

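Call:
play_rows --increments '[[[0.05, 0, 2, 0], [0.05, 0, 3.2, 0], [0.05, 0, 3.3, 0], [0.05, 0, 3.3, 0]]]'

```text
t: 24.55
tool_pos: [0.5554, -0.2283, 0.0151]
orientation: [2.945, -1.068, -0.005]
force: [0.2, 0.5, -0.3]
opening: 0.0748
```

Run:
```python
from h import *
need([.5547,-.228,.0135])
```

```text
t 24.55 pos [ 0.5554 -0.2283  0.0151] shift cm [-0.08  0.02  0.16] turn -0.001 F [ 0.2  0.5 -0.3] open 74.8 tilt [-0.0057 -0.007  -1.    ]
```

Call:
play_rows --increments '[[[-0.05, 0, 0.15, 0], [-0.05, 0, 0.15, 0]]]'

```text
t: 24.75
tool_pos: [0.5555, -0.2282, 0.0144]
orientation: [2.945, -1.068, -0.003]
force: [0.7, 1.1, -0.4]
opening: 0.0751
```

Call:
play_rows --increments '[[[0, 0, 0, 0], [0, 0, 0, 0], [0, 0, 0, 0], [0, 0, 0, 0], [0, 0, 0, 0]]]' --jaw 4 --squeeze 12

```text
t: 25.25
tool_pos: [0.5554, -0.2281, 0.0144]
orientation: [2.945, -1.068, -0.004]
force: [-1.6, 1.4, 1.9]
opening: 0.0457
```

Call:
play_rows --increments '[[[0, 0, 0, 0], [0, 0, 0, 0]]]'

```text
t: 25.45
tool_pos: [0.5554, -0.2281, 0.0144]
orientation: [2.945, -1.068, -0.004]
force: [-1.1, 0.0, 2.4]
opening: 0.046
```

Call:
play_rows --increments '[[[0, 0, 0, 0], [0, 0, 0, 0], [0, 0.2, -0.25, 0], [0, 0.2, -0.25, 0], [0, 0.2, -0.25, 0]]]' --jaw 5.4

```text
t: 25.95
tool_pos: [0.5542, -0.2297, 0.0171]
orientation: [2.945, -1.068, -0.003]
force: [-0.6, 0.2, -0.4]
opening: 0.0541
```

Run:
```python
from h import *
need([.5541,-.2296,.0168])
```

```text
t 25.95 pos [ 0.5542 -0.2297  0.0171] shift cm [-0.02 -0.    0.03] turn -0.001 F [-0.6  0.2 -0.4] open 54.1 tilt [-0.0047 -0.0074 -1.    ]
```

Call:
play_rows --increments '[[[0, 0, 0, 0], [0, 0, 0, 0], [0, 0, 0, 0], [0, 0, 0, 0], [0, 0, 0, 0]]]' --jaw 4 --squeeze 12

```text
t: 26.45
tool_pos: [0.5542, -0.2298, 0.0172]
orientation: [2.945, -1.068, -0.003]
force: [-0.3, -0.6, -0.1]
opening: 0.0455
```

Call:
play_rows --increments '[[[0, 0, -3, 0], [0, 0, -7, 0], [0, 0, -12, 0], [0, 0, -17, 0], [0, 0, -20, 0]]]'

```text
t: 26.95
tool_pos: [0.5564, -0.2288, 0.2221]
orientation: [2.945, -1.068, 0.005]
force: [0.8, -0.1, -0.2]
opening: 0.0458
```

Run:
```python
from h import *
need([.5615,.1515,.205])
```

```text
t 26.95 pos [ 0.5564 -0.2288  0.2221] shift cm [-24.   -29.52   1.33] turn -0.001 F [ 0.8 -0.1 -0.2] open 45.8 tilt [-0.     -0.0098 -1.    ]
```

Call:
play_rows --increments '[[[-2.8, -3.5, 0, 0], [-5.8, -7.2, 0, 0], [-8.8, -10.9, 0, 0], [-11.8, -14.6, 0, 0], [-14.8, -18.3, 0.2, 0]]]'

```text
t: 27.45
tool_pos: [0.5599, 0.0083, 0.218]
orientation: [2.945, -1.069, 0.006]
force: [1.6, 1.0, -0.6]
opening: 0.0458
```

Run:
```python
from h import *
need([.5615,.1515,.20])
```

```text
t 27.45 pos [0.5599 0.0083 0.218 ] shift cm [ -9.07 -11.1    1.66] turn -0.002 F [ 1.6  1.  -0.6] open 45.8 tilt [ 6.0e-04 -9.7e-03 -1.0e+00]
```

Call:
play_rows --increments '[[[-3, -3.7, 0.5, 0], [-6, -7.4, 1, 0], [-9.05, -11.1, 1.6, 0], [-9.05, -11.1, 1.6, 0], [-9.05, -11.1, 1.6, 0]]]'

```text
t: 27.95
tool_pos: [0.5611, 0.1525, 0.2]
orientation: [2.946, -1.064, 0.005]
force: [1.4, -1.0, -0.2]
opening: 0.0454
```

```bash
cat > ov.py <<'E'
from h import *
import sys
# ov.py tag x0 y0 R h zoff : overlay flat ring about TCP (green), finger (yellow), arbor (red), all with +1.3 px scene bias
tag=sys.argv[1]; x0,y0=int(sys.argv[2]),int(sys.argv[3]); Rr,h,zo=[float(a)/1000 for a in sys.argv[4:7]]; f=12
im,d=read_camera('scene'); cv2.imwrite(f'pics/scene{tag}.png',im); s=read_state()
z=cv2.convertScaleAbs(cv2.resize(im[y0:y0+50,x0:x0+62],None,fx=f,fy=f,interpolation=cv2.INTER_CUBIC),alpha=1.8)
M=R.from_rotvec(s['orientation']).as_matrix(); T=s['tool_pos']; t=np.linspace(0,2*np.pi,80); du=np.array([1.3,0])
L=lambda C,c: cv2.polylines(z,[((proj('scene',C)+du-[x0,y0]+.5)*f).astype(int)],True,c,1)
for o in(zo-h/2,zo+h/2): L(T+M[:,2]*o+Rr*(np.cos(t)[:,None]*M[:,0]+np.sin(t)[:,None]*M[:,1]),(0,255,0))
F=T+M[:,2]*.011+M[:,0]*s['opening']/2; L(np.array([F-M[:,1]*.01,F+M[:,1]*.01,F+M[:,0]*.008+M[:,1]*.01,F+M[:,0]*.008-M[:,1]*.01]),(0,255,255))
O=np.array([.5959,.1927,.1])
for a,r in((.05,.01),(.06,.005),(.034,.031)): L(O+a*ZP+r*(np.cos(t)[:,None]*YF+np.sin(t)[:,None]*np.cross(YF,ZP)),(0,0,255))
cv2.imwrite(f'pics/z{tag}.png',z)
E
python3 ov.py 22 380 155 23 14 10.1;  python3 - <<'E'
from h import *
need([.5655,.1562,.175])
E
```

```text
t 28.0 pos [0.5615 0.1513 0.2003] shift cm [-0.02 -0.66  2.53] turn -0.001 F [-0.6  0.1 -0.4] open 45.6 tilt [ 1.000e-04 -1.030e-02 -9.999e-01]
```

View pics/z22.png

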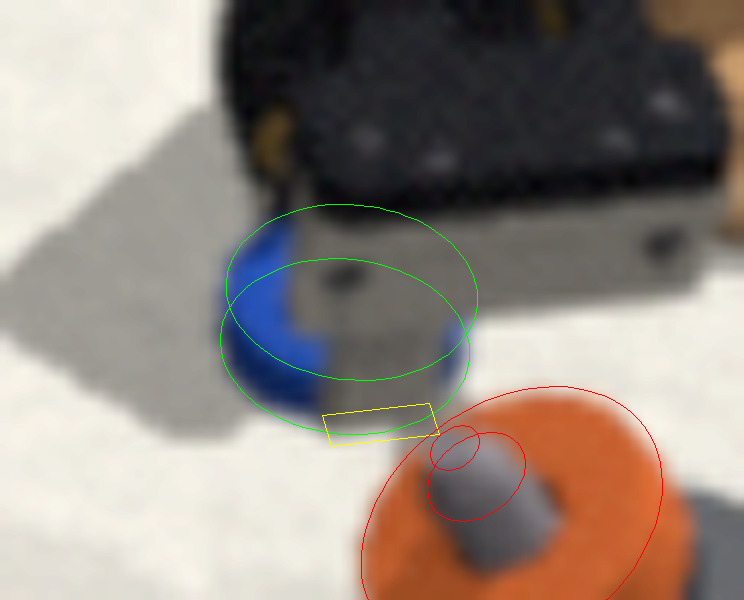

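Call:
play_rows --increments '[[[0, -0.5, 0.9, 0], [0, -0.5, 1.8, 0], [0, -0.5, 2.5, 0], [0, -0.5, 2.5, 0]]]' --squeeze 10

```text
t: 28.4
tool_pos: [0.5637, 0.1539, 0.1731]
orientation: [2.942, -1.068, 0.001]
force: [-0.0, -0.2, -0.0]
opening: 0.0458
```

Run:
```python
from h import *
need([.5643,.1549,.165])
```

```text
t 28.4 pos [0.5637 0.1539 0.1731] shift cm [-0.02 -0.13  0.81] turn -0.002 F [-0.  -0.2 -0. ] open 45.8 tilt [-0.0031 -0.0109 -0.9999]
```

Call:
play_rows --increments '[[[0, -0.1, 0.2, 0], [0, -0.1, 0.4, 0], [0, -0.1, 0.6, 0], [0, -0.1, 0.8, 0], [0, -0.1, 0.8, 0]]]'

```text
t: 28.9
tool_pos: [0.564, 0.1542, 0.1649]
orientation: [2.942, -1.068, 0.001]
force: [-2.8, -3.2, 1.2]
opening: 0.0461
```

Call:
play_rows --increments '[[[0, 0, 0.2, 0], [0, 0, 0.4, 0], [0, 0, 0.6, 0], [0, 0, 0.6, 0]]]'

```text
t: 29.3
tool_pos: [0.5641, 0.1544, 0.1587]
orientation: [2.942, -1.068, 0.001]
force: [-0.9, -0.2, 1.2]
opening: 0.0455
```

Run:
```python
from h import *
need([.5643,.1549,.159])
```

```text
t 29.3 pos [0.5641 0.1544 0.1587] shift cm [-0.02 -0.05 -0.03] turn -0.002 F [-0.9 -0.2  1.2] open 45.5 tilt [-0.0034 -0.0111 -0.9999]
```

Back off and look at the tilt.

Call:
play_rows --increments '[[[0, 0, 0.1, 0], [0, 0, -1, 0], [0, 0, -2.5, 0], [0, 0, -3.5, 0], [0, 0, -3.5, 0]]]'

```text
t: 29.8
tool_pos: [0.566, 0.1552, 0.1971]
orientation: [2.945, -1.069, 0.008]
force: [0.7, -0.2, -0.5]
opening: 0.046
```

```bash
python3 ov.py 23 380 155 23 14 9.8; python3 tilt.py b 380 160 425 195; python3 ax.py 78 9.7 -1.8 2.8
```

```text
V quant [58.95 73.   78.   80.25 86.05]
27 [0.5576 0.1447 0.1843] n [-0.484 -0.465  0.741] res 0.0015 tilt in plane 42.0 yf 5.7
t 29.9 pos [0.5647 0.1549 0.1945] shift cm [-0.03 -0.95  1.72] turn -0.002 F [-0.6  0.4 -1.2] open 45.6 tilt [-0.0019 -0.0108 -0.9999]
s 97.6 perp 0.5 yf -0.2 F ax -1.0 F perp -0.7 F yf 0.7
```

View pics/z23.png

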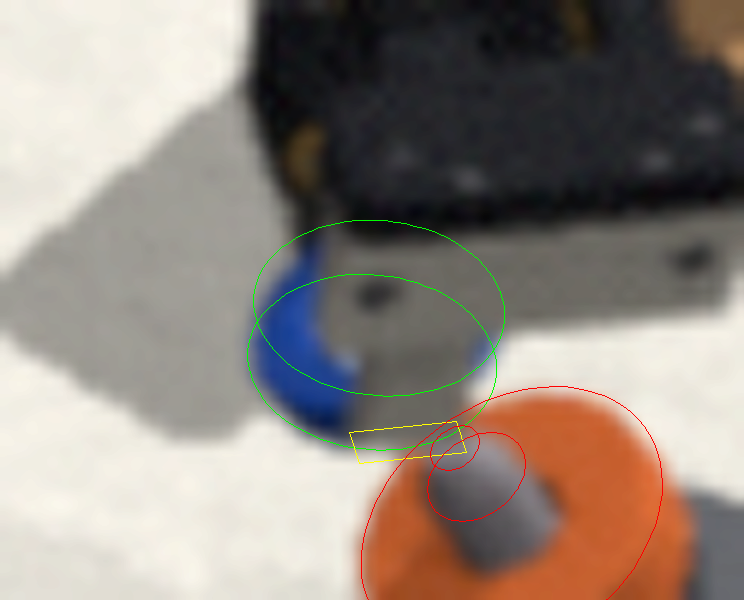

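Call:
play_rows --increments '[[[0, -0.5, 0.9, 0], [0, -0.95, 1.7, 0], [0, -1.1, 2, 0], [0, -1.1, 2, 0], [0, -1.1, 2, 0]]]'

```text
t: 30.4
tool_pos: [0.5715, 0.1632, 0.1739]
orientation: [2.943, -1.068, 0.002]
force: [-0.4, -0.5, 0.3]
opening: 0.046
```

```bash
python3 ax.py 64 9.7 -1.8 2.8; python3 ov.py 24 380 165 23 14 9.8
```

```text
t 30.4 pos [0.5715 0.1632 0.1739] shift cm [-0.02 -0.57  0.87] turn -0.002 F [-0.4 -0.5  0.3] open 46.0 tilt [-0.0027 -0.011  -0.9999]
s 74.4 perp -0.5 yf -0.2 F ax 0.6 F perp -0.4 F yf -0.0
```

View pics/z24.png

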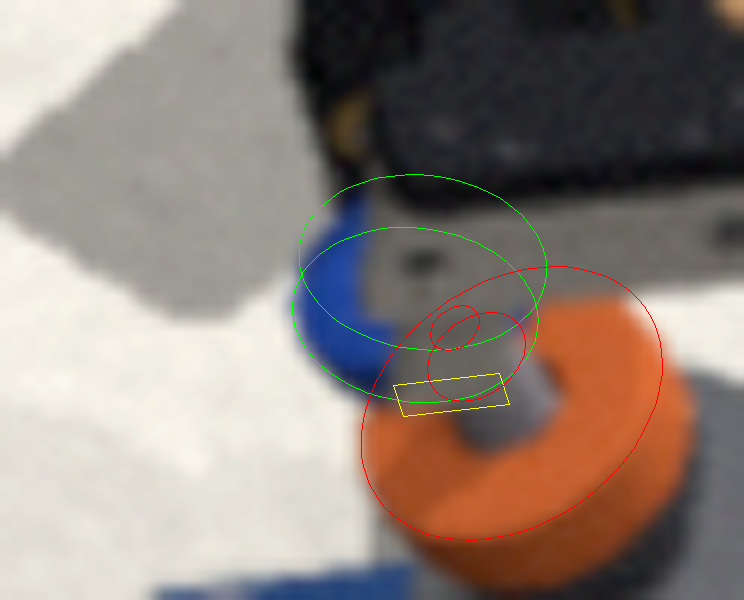

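Call:
play_rows --increments '[[[-0.02, -0.2, 0.3, 0], [-0.02, -0.4, 0.6, 0], [-0.02, -0.57, 0.87, 0], [-0.02, -0.57, 0.87, 0]]]'

```text
t: 30.85
tool_pos: [0.575, 0.1677, 0.1649]
orientation: [2.943, -1.068, 0.001]
force: [0.5, 0.3, -0.8]
opening: 0.0458
```

```bash
python3 ax.py 56 9.7 -1.8 2.8
```

```text
t 30.85 pos [0.575  0.1677 0.1649] shift cm [ 0.   -0.41  0.66] turn -0.002 F [ 0.5  0.3 -0.8] open 45.8 tilt [-0.003  -0.011  -0.9999]
s 63.8 perp -0.1 yf 0.0 F ax -1.0 F perp 0.0 F yf -0.2
```

Call:
play_rows --increments '[[[0, -0.15, 0.24, 0], [0, -0.3, 0.48, 0], [0, -0.42, 0.68, 0], [0, -0.42, 0.68, 0]]]'

```text
t: 31.25
tool_pos: [0.5775, 0.1709, 0.1575]
orientation: [2.942, -1.067, 0.001]
force: [-0.8, 0.5, -0.6]
opening: 0.046
```

```bash
python3 ax.py 48 9.7 -1.8 2.8
```

```text
t 31.25 pos [0.5775 0.1709 0.1575] shift cm [ 0.01 -0.4   0.62] turn -0.001 F [-0.8  0.5 -0.6] open 46.0 tilt [-0.0036 -0.0111 -0.9999]
s 55.4 perp -0.3 yf 0.2 F ax -0.5 F perp -0.4 F yf 1.0
```

Call:
play_rows --increments '[[[0, -0.15, 0.24, 0], [0, -0.3, 0.48, 0], [0, -0.44, 0.7, 0], [0, -0.44, 0.7, 0]]]'

```text
t: 31.65
tool_pos: [0.5801, 0.1743, 0.15]
orientation: [2.942, -1.067, -0.0]
force: [-0.2, -0.1, -0.6]
opening: 0.0459
```

```bash
python3 ax.py 41 9.7 -1.8 2.8; python3 zoom.py 25 385 165
```

```text
t 31.65 pos [0.5801 0.1743 0.15  ] shift cm [ 0.03 -0.32  0.47] turn -0.001 F [-0.2 -0.1 -0.6] open 45.9 tilt [-0.0043 -0.0112 -0.9999]
s 46.7 perp -0.3 yf 0.3 F ax -0.4 F perp -0.5 F yf 0.1
t 31.7 pos [0.5802 0.1742 0.1502] shift cm [ 0.31  2.47 -0.35] turn -0.001 F [ 0.3  1.3 -1.6] open 46.1 tilt [-0.0041 -0.0112 -0.9999]
```

View pics/z25.png

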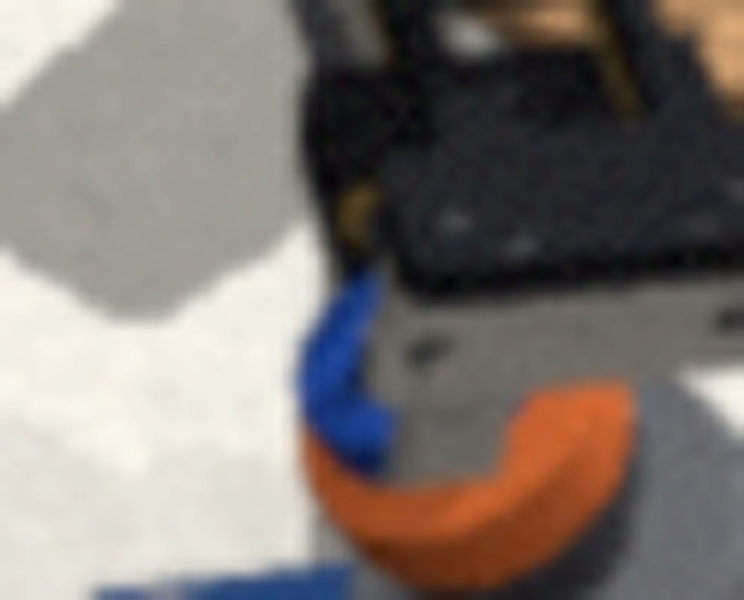

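Call:
play_rows --increments '[[[0.02, -0.1, 0.16, 0], [0.02, -0.22, 0.33, 0], [0.02, -0.27, 0.42, 0], [0.02, -0.27, 0.42, 0]]]'

```text
t: 32.1
tool_pos: [0.582, 0.1761, 0.1458]
orientation: [2.942, -1.067, -0.0]
force: [0.4, 1.0, -1.1]
opening: 0.0454
```

```bash
python3 ax.py 41 9.7 -1.8 2.8
```

```text
t 32.1 pos [0.582  0.1761 0.1458] shift cm [ 0.01 -0.05  0.06] turn -0.001 F [ 0.4  1.  -1.1] open 45.4 tilt [-0.0043 -0.0113 -0.9999]
s 41.8 perp -0.1 yf 0.1 F ax -1.4 F perp 0.4 F yf 0.3
```

Call:
play_rows --increments '[[[0, -0.08, 0.13, 0], [0, -0.15, 0.24, 0], [0, -0.15, 0.24, 0]]]'

```text
t: 32.4
tool_pos: [0.583, 0.1768, 0.1443]
orientation: [2.941, -1.067, 0.0]
force: [-2.8, -2.7, 6.5]
opening: 0.046
```

```bash
python3 ax.py 41 9.7 -1.8 2.8
```

```text
t 32.4 pos [0.583  0.1768 0.1443] shift cm [-0.03  0.07 -0.09] turn -0.001 F [-2.8 -2.7  6.5] open 46.0 tilt [-0.0041 -0.012  -0.9999]
s 39.8 perp 0.1 yf -0.3 F ax 7.5 F perp -0.1 F yf 0.4
```

Call:
play_rows --increments '[[[0, -0.05, 0.09, 0], [0, -0.08, 0.14, 0], [0, -0.08, 0.14, 0]]]' --squeeze 14

```text
t: 32.7
tool_pos: [0.5832, 0.1768, 0.1441]
orientation: [2.94, -1.067, -0.0]
force: [-6.8, -4.4, 9.8]
opening: 0.0458
```

```bash
python3 ax.py 41 9.7 -1.8 2.8; python3 zoom.py 26 385 165
```

```text
t 32.7 pos [0.5832 0.1768 0.1441] shift cm [-0.04  0.08 -0.1 ] turn -0.002 F [-6.8 -4.4  9.8] open 45.8 tilt [-0.0048 -0.013  -0.9999]
s 39.7 perp 0.2 yf -0.4 F ax 12.4 F perp -1.8 F yf 2.3
t 32.75 pos [0.5832 0.1768 0.1441] shift cm [ 0.25  2.87 -0.95] turn -0.002 F [-7.8 -4.3 10.5] open 45.4 tilt [-0.0048 -0.013  -0.9999]
```

View pics/z26.png

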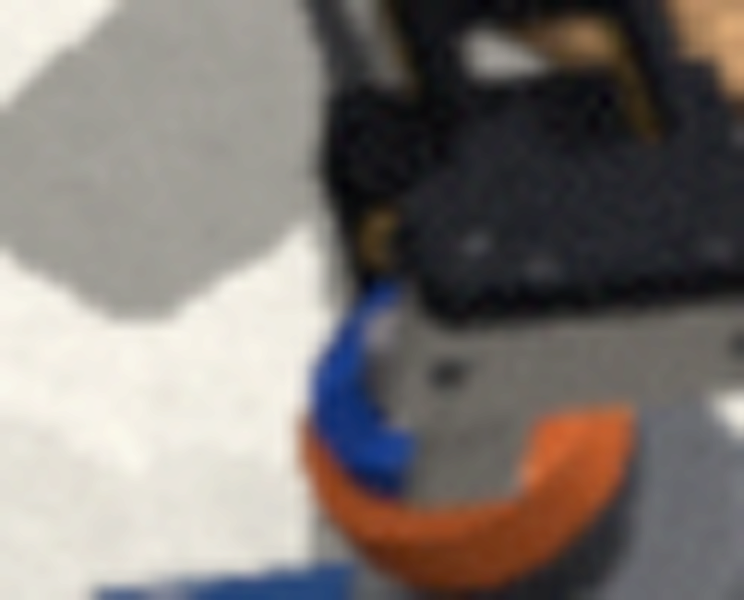

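Call:
play_rows --increments '[[[0, 0.04, -0.07, 0], [0, 0.04, -0.07, 0], [0, 0.04, -0.07, 0]]]' --jaw 6

```text
t: 33.05
tool_pos: [0.5831, 0.1766, 0.1448]
orientation: [2.94, -1.067, 0.0]
force: [0.2, -0.4, 0.5]
opening: 0.0595
```

Call:
play_rows --increments '[[[0, 0, -2, 0], [0, 0, -6, 0], [0, 0, -11, 0], [0, 0, -12, 0], [0, 0, -12, 0]]]'

```text
t: 33.55
tool_pos: [0.5853, 0.1787, 0.2682]
orientation: [2.944, -1.068, 0.008]
force: [-0.3, -0.3, -1.1]
opening: 0.0601
```

```bash
python3 zoom.py 27 385 165
```

```text
t 33.6 pos [0.5841 0.1784 0.2654] shift cm [ 0.2   2.92 11.17] turn -0.002 F [ 0.5  0.  -0.2] open 60.1 tilt [-0.0025 -0.0122 -0.9999]
```

View pics/z27.png

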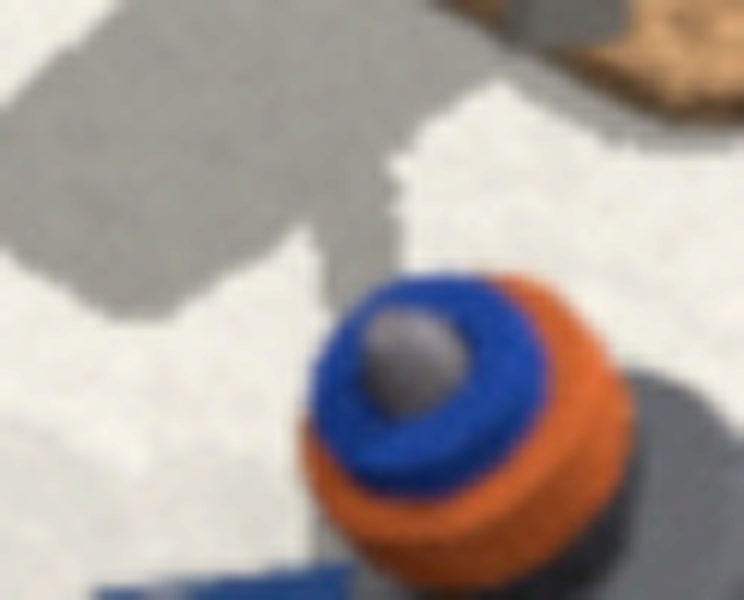

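Call:
play_rows --increments '[[[2.5, 4, 0, 0], [5, 8, 0, 0], [7.5, 12, 0, 0], [10, 16, 0, 0], [10, 16, 0, 0]]]'

```text
t: 34.1
tool_pos: [0.5565, -0.0136, 0.2648]
orientation: [2.936, -1.074, -0.003]
force: [0.7, 0.4, 0.0]
opening: 0.0599
```

Run:
```python
from h import *
shot('30')
O=np.array([.5959,.1927,.1])
for n in('scene','top'):
    im=cv2.imread(f'pics/{n}30.png'); d=np.load(f'pics/{n}30.npy'); hsv=cv2.cvtColor(im,cv2.COLOR_BGR2HSV)
    for nm,lo,hi,r0,r1,s0,s1 in(('blue',(105,150,50),(125,255,255),.012,.022,.038,.06),('orange',(3,150,60),(16,255,255),.025,.030,.02,.045)):
        m=cv2.inRange(hsv,lo,hi); v,u=np.nonzero(m); P=atdepth(n,u,v,d[v,u]); q=P-O; s=q@ZP; r=np.linalg.norm(q-s[:,None]*ZP,axis=1)
        k=(r<r1)&(r>r0)&(s>s0)&(s<s1); F=P[k]
        if k.sum()>8:
            nn=np.linalg.svd(F-F.mean(0))[2][2]; nn*=np.sign(nn[2]); print(n,nm,k.sum(),'s',np.median(s[k]).round(4),nn.round(2))
a=cv2.imread('pics/top30.png'); b=cv2.imread('pics/scene30.png')
cv2.imwrite('pics/f30.png',np.hstack([cv2.resize(a,(400,300)),cv2.resize(b,(400,300))]))
cv2.imwrite('pics/f31.png',cv2.convertScaleAbs(cv2.resize(a[155:215,195:265],None,fx=8,fy=8,interpolation=cv2.INTER_CUBIC),alpha=1.8))
```

```text
scene blue 105 s 0.0456 [-0.32 -0.4   0.86]
scene orange 76 s 0.0322 [-0.3  -0.4   0.87]
top blue 174 s 0.0481 [-0.31 -0.42  0.85]
top orange 128 s 0.0341 [-0.32 -0.34  0.88]
```

View pics/f30.png

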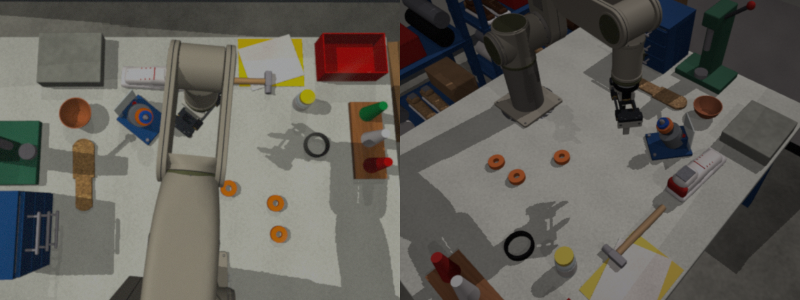

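View pics/f31.png

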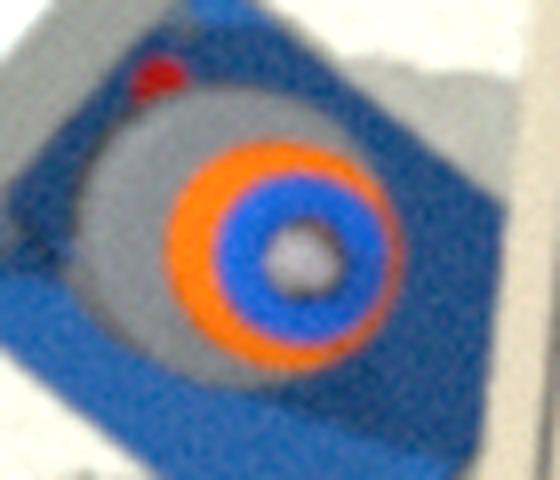

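Call:
play_rows --increments '[[[0, 0, 0, 0], [0, 0, 0, 0], [0, 0, 0, 0]]]'

```text
t: 34.5
tool_pos: [0.5572, -0.008, 0.2646]
orientation: [2.941, -1.068, -0.004]
force: [-0.2, -0.5, 0.2]
opening: 0.06
```

```bash
python3 -c "
from plant import *
print(read_state()['t'],read_state()['dq'].round(3)); print(close_job())"
```

```text
34.5 [-0.003 -0.005 -0.006 -0.001  0.    -0.002]
the job is handed in; nothing more can be done
None
```

All three rings are on the arbor in the order asked, and I handed the job in at 34.5 s of the 72 s allowed. For the wheel I took the orange ring farthest from the base, about 0.49 m out.

The tool can't tilt, so I gripped each ring across the level axis and pressed its rim lightly on the post tip. That pivoted it to about the 30° lean. I then carried it down along the post and let go only after it pressed on its seat with 10–12 N.

**Last checks**
- **Seating:** the top camera's depth puts the wheel's face 34.1 mm up the post and the collar's face 48.1 mm, against 34 and 48 mm expected. The flange under them looked flush on the shoulder in the view taken after I released it.
- **Lean:** in both cameras the wheel and collar faces lie within about 3° of square to the post.
- **Bench:** in the last pictures the other things look to be where they were, and the arm was touching nothing.

**Disagreements**
- **Scene camera:** it reads both faces about 2 mm lower (32.2 and 45.6 mm). I put this down to its calibration offset, which showed as about 3 mm elsewhere near the arbor.
- **Arbor position:** my first estimate was about 3 mm off sideways. The flange touched the post with about 5 N, and I corrected for it.
- **Seating contact:** the wheel and collar made contact 1–3 mm lower by the arm's own reading than I calculated, probably from small slips in the grip.
- **Collar tilt:** one rough depth fit gave 42° before it went on, but it slid down freely.

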